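# Load the ball carrier and hold its cover ready above it

### The arm

A 7-joint arm with a two-finger parallel gripper is mounted at the origin on a cart in front of the work surface, level with it; the furniture and walls round the work are solid. World frame = base frame: x ahead of the robot, y to its left, z up, the work surface at z = 0. Lengths are in m, angles in rad, forces in N, time in s.
With the tool pointing down it reaches from about 0.425 to 0.925 m from the base axis. Payload 6.8 kg.
Tool frame: the origin (TCP) lies between the finger pads; the fingertips stand r.tip_reach ahead of it and the grasp point (between the pads) lies 11 mm behind it (r.tip_reach is the distance from the TCP to the fingertips, in m); z points along the fingers, y is the direction in which the jaws open and shut (so a half turn about z gives the same grasp; the last joint's range is limited). The gripper opens to 85 mm and grips with 20 to 120 N. Pads are 22 mm wide; open, the fingers measure 114 mm over their backs; the gripper's body (76 mm by 85 mm) begins 54 mm behind the grasp point. The pads swing forward as they close: fully open they stand 13 mm farther back than shut.
Start: joints at [1.19, 0.477, 0.022, 1.555, -0.011, 1.109, -0.083], TCP at [0.182, -0.65, 0.239] pointing down, gripper open.
Joint ranges: [-2.96, 2.96], [-0.34, 2.1], [-1.41, 1.46], [0.24, 2.44], [-1.37, 4.51], [0.17, 1.92], [-2.96, 2.96]. Speed limits (rad/s): [2.39, 2.39, 3.14, 3.14, 3.14, 3.14, 3.14].

### API

Orientations are given as a rotation vector (axis times angle).
In Python, from bench import r, eyes, spotter gives the robot as it stands.
- The arm moves only by the tool carry_out, never from a script. Its argument "series" is text: rows parted by semicolons, each of 5 numbers parted by spaces: the shift along the tool's x, y, z in cm, then the turn about the tool's z in rad, then the opening, from 0 (shut) to 1 (fully open). In form: x y z yaw gripper; .... A call has 1 to 8 rows; each row shifts and turns the commanded pose from where the row before left it, along the tool's axes as they then stand; what a row does not reach is not made up. A row lasts 1/8 s, in which the tool goes at most 62.5 mm and 10.7 degrees, less where a joint would pass 70% of its speed; a pose out of reach is approached as far as the arm can. A call with a gripper value outside its range is refused whole. The fingers move at their own pace and stop on an object; "grip_force" is the grip in N (left out, the last holds). Time passes only in rows, so rows that do not move let the fingers close. It gives the time, the measured TCP pose, the force and the opening at its end, in the units of the state.
- r.get_obs(): the state, without advancing time (a new reading comes with each control period).
- eyes.grab_frame(name): name is "scene" or "top"; returns a dict with "color" (400x640x3 uint8, blue, green, red), "intrinsics" (3x3 intrinsics, pixels), "R" (3x3) and "t" (3): a world point X has camera coordinates R X + t. Camera axes: x right, y down, z forward; pixel columns grow to the right and rows downward; lengths in m; the calibration is good to about 2 mm. A picture is of the moment at which its call begins. There is no depth.
- r.hand_in(): hands the job in, once; it reports no verdict.
Trained networks look in a picture, given as the dict that the camera call returned (one of the last four; its "shot" number tells which), for a name from the list of things; names that differ only in an ending like _2 or _b are one class to them, and where a whole thing is asked for, a point or a joint stands for the part that bears it (a point fixed in the world has none). Each returns a list of dicts, best first, with "confidence" (0 to 1); they miss things now and then, are a little off and sometimes report something else, mostly with a low value. They report only what shows in the picture. A call takes as long as a camera call. They do not tell look-alikes from the thing itself.
- spotter.search_frame(picture, query): "uv" ([column, row] in pixels, amid what is visible of it).
- spotter.trace(picture, query): "pixels" (400x640 bool, what is visible of it) and "uv" ([column, row] in pixels, amid what is visible of it).
- spotter.mark_of(picture, query): "uv" ([column, row] in pixels: a listed point, or the origin of a listed thing).
The state is a dict: "clock": time; "joints": joint angles; "qvel": joint speeds; "tau": joint torques, N m; "tcp_pos": TCP position; "orientation": TCP orientation; "contact_force": force on the tool from outside, world axes, zero at the start; "moment": the same for the moment, N m; "grip_width": finger opening in m.
Only numpy, scipy, OpenCV 4.12 (cv2) and the standard library are available. Lean on these libraries where they do the work, as an engineer would, in place of code of your own. Each camera call takes 0.05 s, during which the arm holds its last target.

### The job

Put the two steel balls from the wooden rest into the two empty wells of the blue ball carrier, one ball in each well, and leave the red ball where it is. Then take the green cover by its black grip bar, carry it over the things in between without disturbing them, and finish while still holding it in the air, level, about 2 cm above the top of the carrier, centred and lined up lengthwise with it so that it could be lowered straight down, touching neither carrier nor balls, neither set down nor let go.

Things in the scene. Friction and masses are not known exactly. Their poses are not given: they have to be found in the camera images.
- ball_a_center (a point): one of the two steel balls to be loaded: polished steel ball, 30 mm across, 110 g; the point is the ball's centre. It starts in one of the three shallow seats of the wooden rest, which holds it about 12 mm above the rest's top (centre 82 mm above the table)
- ball_b_center (a point): the other steel ball to be loaded: polished steel ball, 30 mm across, 110 g; the point is the ball's centre; starts on the rest like ball_a
- ball_red_center (a point): red plastic ball, 30 mm across, in the third seat of the rest; the point is its centre. It stays there
- ball_c_center (a point): steel ball, 30 mm across, that already lies in the carrier's third well (well2); the point is its centre. It stays there
- rest: wooden ball rest, fixed to the table: a rail on legs, 136 (x) x 32 (y) mm over all and 70 mm high, foot 36 mm wide. Three seats in its top at x = -45, 0 and +45 mm, in any of which any of the three balls may start. Origin at the centre of its underside, own x along the row of seats, z up
- carrier_top (a point): blue ball carrier, fixed to the table: block 76 (x) x 166 (y) x 22 (z) mm with three round wells, 37 mm wide and 14 mm deep, in a row along its own y. The point is the centre of its top face, 22 mm above the table; axes are the carrier's: y along its length, z up. A ball in a well lies with its centre 1 mm above the top face, with 3 mm play all round
- well0 (a point): centre of the mouth of the first, empty well, at y = -45 mm from carrier_top in the carrier's frame, level with the top face
- well1 (a point): centre of the mouth of the middle, empty well, at carrier_top
- well2 (a point): centre of the mouth of the third well at y = +45 mm, which already holds ball_c
- cover_grip (a point): green hood-shaped cover of the carrier, loose on the table, about 0.28 kg: 68 (x) x 158 (y) x 26 (z) mm, 4 mm walls, open below, hollow inside 22 mm deep; on top stands a black grip bar 16 (x) x 70 (y) x 32 (z) mm. The point is the centre of the grip bar, 42 mm above the cover's lower edge and 16 mm above its top plate; the axes are the cover's: y along its length and along the bar, z up. The cover is the same either way round
- cover_edge (a point): centre of the cover's lower edge plane (42 mm straight below cover_grip), cover's axes; when the cover stands on the table this is on the table
- oil_can: bystander: red oil can with a brass spout, 56 mm across, 137 mm tall, upright; origin at the centre of its underside
- tape_measure: bystander: yellow tape measure, 37 x 77 x 60 mm high; origin at the centre of its underside
- bottle_1: bystander: small brown dropper bottle, 34 mm across, 102 mm tall, upright; origin at the centre of its underside. A fixed pile of clear boxes, 150 mm tall, stands on the way from the cover to the carrier (y from -0.18 to -0.01, up to x = 0.51), and bins 260 mm tall stand behind the carrier (x from 0.66, y from -0.01 to 0.21), with a carton 220 mm tall to their left (x from 0.61, y from 0.26) and a toggle clamp 160 mm tall nearer the robot (up to x = 0.44, y from 0.29)
There are look-alikes about, which are no part of the job. What is shaped like the part that bears ball_a_center but pink or purple is not meant.

How it is judged:
By the outcome, as a careful person would: the job done as asked, in the order asked, and still so for the second after the job is handed in, while the arm keeps its last pose, push and grip.
It also fails if it takes over 72 s, if anything falls off the work surface, if the arm or the gripper's body presses on something with over 40 N, if the wrist force passes 120 N, or if a joint passes its speed limit or range.

## Working session

There is one attempt and no reset: what is moved stays moved. The work goes in short steps, Python scripts to look and compute and a tool call to move; the robot and the scene stay as the last step left them, time stands still between calls to the robot, and variables do not carry over. Pictures are saved under pics/ and viewed, and the job is handed in when it is done.

Besides the shell and the picture viewer there is one more tool, called after "Emit:" as name(argument=value, ...), one argument or row to a line, values as JSON. carry_out: Moves the arm, as the interface text tells. Its arguments: {"type":"object","properties":{"series":{"type":"string"},"grip_force":{"type":"number"}},"required":["series"]}

```bash
ls -la; mkdir -p pics; cat > h.py <<'E'
import numpy as np, cv2
from bench import r, eyes, spotter
def save(d,name): cv2.imwrite('pics/'+name,d['color'])
def ray(d,uv,z):
    K=np.array(d['intrinsics']);R=np.array(d['R']);t=np.array(d['t'])
    C=-R.T@t; v=R.T@np.linalg.inv(K)@np.array([uv[0],uv[1],1.])
    return C+v*(z-C[2])/v[2]
def proj(d,X):
    K=np.array(d['intrinsics']);R=np.array(d['R']);t=np.array(d['t'])
    p=K@(R@np.array(X)+t); return p[:2]/p[2]
E
python3 - <<'E'
from h import *
o=r.get_obs(); print(o, r.tip_reach)
for n in ['scene','top']:
    d=eyes.grab_frame(n); save(d,n+'0.png'); print(n,d['shot'],-np.array(d['R']).T@np.array(d['t']))
    for q,z in [('ball_a_center',.082),('ball_red_center',.082),('ball_c_center',.023),('rest',0),('carrier_top',.022),('well0',.022),('well1',.022),('well2',.022),('cover_grip',.042),('cover_edge',0),('oil_can',0),('tape_measure',0),('bottle_1',0)]:
        for m in spotter.mark_of(d,q)[:5]:
            print(q,np.round(m['uv'],1),round(m['confidence'],2),np.round(ray(d,m['uv'],z),4))
E
```

```text
total 12
drwxr-xr-x  3 agent agent 4096 Dec  6 21:35 .
drwxr-xr-x 23 root  root  4096 Dec  6 21:35 ..
drwxr-xr-x  2 agent agent 4096 Dec  6 21:35 pics
{'clock': 0.0, 'joints': array([ 1.18989762,  0.47778509,  0.02235307,  1.55647785, -0.01151344,
        1.10932176, -0.08309217]), 'qvel': array([-1.22072616e-03, -1.69507184e-04,  9.60482550e-04, -7.65307613e-04,
        7.95575058e-04, -8.21654635e-05, -1.22706559e-03]), 'tau': array([ 6.95931249e-04, -5.96446359e+01,  1.60811082e+00, -2.81195712e+01,
        1.24722230e-02,  9.30440932e-03, -2.54498178e-05]), 'tcp_pos': array([ 0.18168303, -0.6494681 ,  0.2383249 ]), 'orientation': array([-3.11060437e+00, -4.26953324e-01,  6.03466552e-04]), 'contact_force': array([-0.83299021,  0.85433061,  0.0797993 ]), 'moment': array([ 0.04586886, -0.05285415, -0.000352  ]), 'grip_width': 0.08513980916558753} 0.008
scene 1 [-0.14331654  0.27432559  0.65717954]
ball_a_center [315.  193.5] 0.49 [ 0.5875 -0.0763  0.082 ]
ball_a_center [387.6 216.4] 0.42 [ 0.4552 -0.174   0.082 ]
ball_a_center [202.9 266.1] 0.32 [0.4722 0.1939 0.082 ]
ball_red_cente
[... 2092 characters left out ...]
.58 [0.4567 0.2103 0.022 ]
well2 [213.  221.3] 0.9 [0.4998 0.1984 0.022 ]
well2 [218.4 203.9] 0.83 [0.5486 0.184  0.022 ]
well2 [208.5 236.8] 0.58 [0.4567 0.2103 0.022 ]
cover_grip [421.5 207. ] 0.67 [ 0.5304 -0.3785  0.042 ]
cover_edge [420.2 207.6] 0.58 [ 0.5337 -0.3847  0.    ]
cover_edge [324.3 181.3] 0.45 [ 0.6129 -0.1144  0.    ]
oil_can [278.5 185.1] 0.79 [0.6036 0.0169 0.    ]
oil_can [325.5 182. ] 0.68 [ 0.6108 -0.1179  0.    ]
oil_can [215.1 221.8] 0.5 [0.5003 0.1975 0.    ]
tape_measure [266.2 245.1] 0.84 [0.4327 0.0519 0.    ]
bottle_1 [339.1 181.3] 0.69 [ 0.6123 -0.1568 -0.    ]
bottle_1 [216.3 219.7] 0.61 [0.5062 0.1942 0.    ]
bottle_1 [269.9 208.5] 0.59 [0.5364 0.0415 0.    ]
```

```bash
python3 - <<'E'
import cv2
a=cv2.imread('pics/scene0.png'); b=cv2.imread('pics/top0.png')
cv2.imwrite('pics/s_crop.png',cv2.resize(a[150:350,150:490],(800,470),interpolation=cv2.INTER_CUBIC))
cv2.imwrite('pics/t_crop.png',cv2.resize(b[120:280,180:460],(800,457),interpolation=cv2.INTER_CUBIC))
E
```

```text
(no output)
```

View pics/scene0.png

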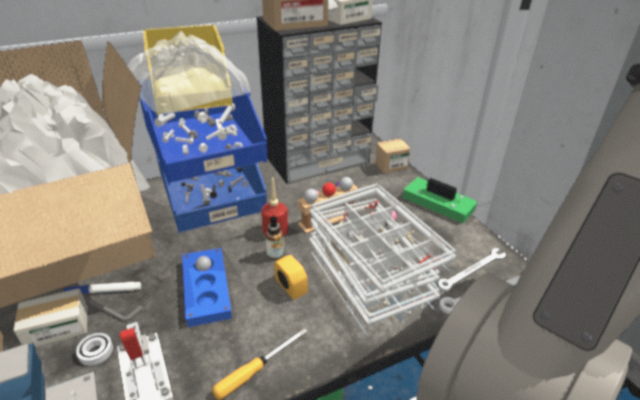

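View pics/top0.png

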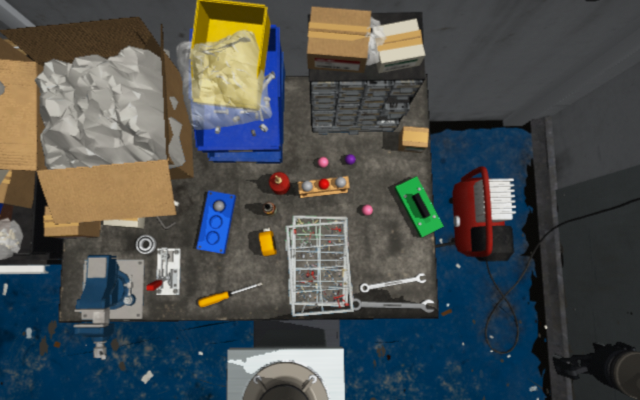

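```bash
echo
```

```text
(no output)
```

View pics/s_crop.png

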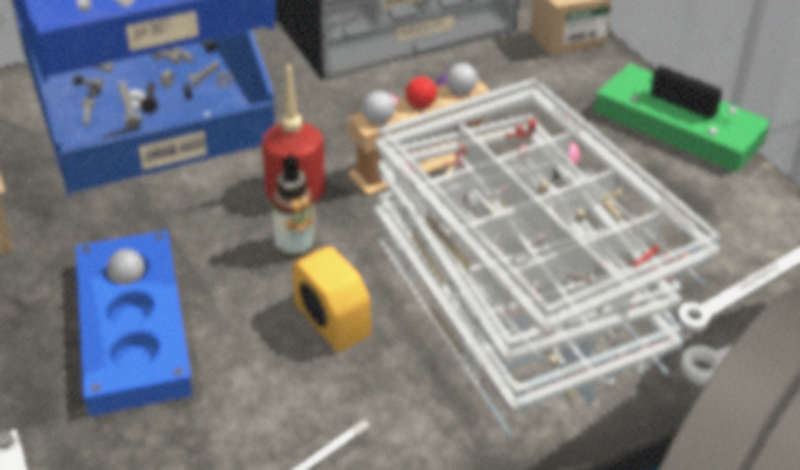

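View pics/t_crop.png

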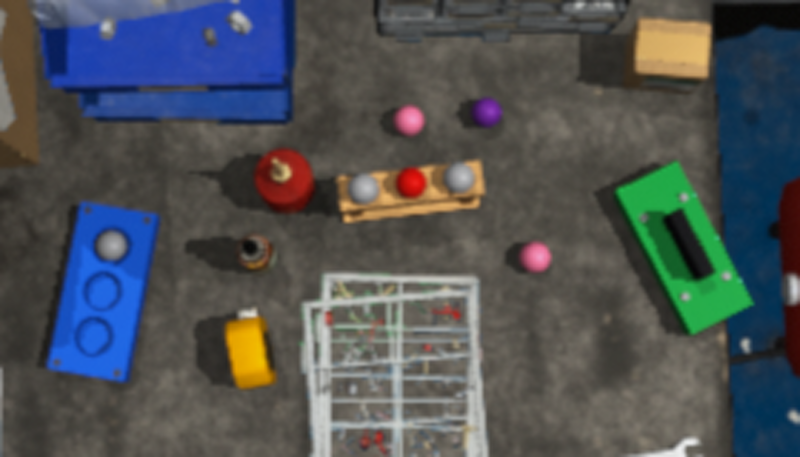

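The left and right seats of the rest hold the steel balls, with the red one in the middle. The pink and purple balls on the table are look-alikes. The carrier (blue, top view near 215,221) has its steel ball at the far end. The cover (green, near 421,207) is turned about 30°. Next I'll measure these more exactly.

```bash
cat > meas.py <<'E'
from h import *
T=eyes.grab_frame('top'); S=eyes.grab_frame('scene')
def hs(d): return cv2.cvtColor(d['color'],cv2.COLOR_BGR2HSV)
def tri(uvT,uvS):
    P=[np.array(d['intrinsics'])@np.c_[np.array(d['R']),np.array(d['t'])] for d in (T,S)]
    X=cv2.triangulatePoints(P[0],P[1],np.array(uvT,float).reshape(2,1),np.array(uvS,float).reshape(2,1)); return (X[:3]/X[3]).ravel()
for d,n in ((T,'top'),(S,'scene')):
    for q in ['ball_a_center','ball_red_center','ball_c_center']:
        for m in spotter.trace(d,q)[:5]:
            p=np.argwhere(m['pixels']); c=p.mean(0)[::-1]; z=.023 if 'c_' in q else .082
            print(n,q,round(m['confidence'],2),'n',len(p),'bbox',p.min(0)[::-1],p.max(0)[::-1],'c',np.round(c,1),np.round(ray(d,c,z),4))
    for q in ['carrier_top','cover_grip','rest']:
        for m in spotter.trace(d,q)[:2]:
            p=np.argwhere(m['pixels']); rect=cv2.minAreaRect(p[:,::-1].astype(np.float32))
            print(n,q,round(m['confidence'],2),'n',len(p),np.round(m['uv'],1),rect)
            if n=='top':
                z={'carrier_top':.022,'cover_grip':.026,'rest':.07}[q]
                c=cv2.boxPoints(rect); W=np.array([ray(d,x,z)[:2] for x in c]); print(np.round(W,4).tolist(),'mean',W.mean(0))
for nm,lo,hi in (('carrier',(100,120,60),(125,255,255)),('cover',(50,120,40),(80,255,255))):
    m=cv2.inRange(hs(T),lo,hi); 
    if nm=='carrier': m[:185]=0; m[:,:195]=0; m[:,245:]=0; m[260:]=0
    cs,_=cv2.findContours(m,cv2.RETR_EXTERNAL,cv2.CHAIN_APPROX_NONE); c=max(cs,key=cv2.contourArea)
    rect=cv2.minAreaRect(c); b=cv2.boxPoints(rect); z=.022 if nm=='carrier' else .026
    W=np.array([ray(T,x,z)[:2] for x in b]); print(nm,rect,np.round(W,4).tolist(),'mean',W.mean(0),[np.linalg.norm(W[i]-W[i-1]) for i in range(2)],[np.arctan2(*(W[i]-W[i-1])[::-1]) for i in range(2)])
# dark bar
m=cv2.inRange(hs(T),(0,0,0),(180,255,70)); m[:180]=0;m[235:]=0;m[:,400:]=m[:,400:];m[:,:405]=0;m[:,435:]=0
cs,_=cv2.findContours(m,cv2.RETR_EXTERNAL,cv2.CHAIN_APPROX_NONE)
for c in cs:
    if cv2.contourArea(c)>30: print('bar',cv2.contourArea(c),cv2.minAreaRect(c),ray(T,cv2.minAreaRect(c)[0],.058),ray(T,cv2.minAreaRect(c)[0],.042))
np.savez('cal.npz',TK=T['intrinsics'],TR=T['R'],Tt=T['t'],SK=S['intrinsics'],SR=S['R'],St=S['t'])
b=T['color']; cv2.imwrite('pics/tz_rest.png',cv2.resize(b[150:220,265:385],None,fx=6,fy=6,interpolation=cv2.INTER_CUBIC))
cv2.imwrite('pics/tz_car.png',cv2.resize(b[180:270,185:285],None,fx=6,fy=6,interpolation=cv2.INTER_CUBIC))
cv2.imwrite('pics/tz_cov.png',cv2.resize(b[165:245,380:460],None,fx=7,fy=7,interpolation=cv2.INTER_CUBIC))
E
python3 meas.py
```

```text
top ball_a_center 0.41 n 78 bbox [345 154] [354 164] c [350.  158.9] [ 0.6585 -0.183   0.082 ]
top ball_red_center 0.54 n 69 bbox [320 180] [328 188] c [324. 184.] [ 0.5909 -0.112   0.082 ]
top ball_red_center 0.42 n 1524 bbox [395 177] [443 237] c [418.8 207.3] [ 0.5251 -0.362   0.082 ]
top carrier_top 0.93 n 1538 [217.  224.4] ((216.5, 221.50001525878906), (28.35334587097168, 59.30052947998047), 10.30484676361084)
[[0.4256, 0.241], [0.5891, 0.2145], [0.5736, 0.1354], [0.4108, 0.1632]] mean [0.49976984 0.18853159]
top cover_grip 0.96 n 1518 [417.6 206.6] ((418.5037536621094, 206.73806762695312), (58.41435623168945, 27.255298614501953), 62.52556610107422)
[[0.5892, -0.3053], [0.624, -0.3739], [0.4778, -0.442], [0.444, -0.3742]] mean [ 0.53373754 -0.37384865]
top rest 0.86 n 495 [325.1 188.3] ((323.9713134765625, 186.68443298339844), (16.20589828491211, 50.337867736816406), 84.80557250976562)
[[0.6024, -0.0424], [0.6131, -0.1783], [0.5689, -0.1813], [0.5582, -0.0461]] mean [ 0.58567027 -0.11200852]
top rest 0.57 n 1423 [418.3 206.8] ((418.8087463378906, 206.41612243652344), (57.337162
[... 1410 characters left out ...]
37373407] [np.float64(0.1607605705668056), np.float64(0.0738114755884388)] [np.float64(0.44803473647398195), np.float64(-1.0974292292445695)]
bar 131.5 ((409.1168518066406, 222.06173706054688), (30.408845901489258, 7.107609272003174), 61.55707550048828) [ 0.48813728 -0.33987869  0.058     ] [ 0.48948673 -0.3431885   0.042     ]
bar 173.0 ((420.2000732421875, 205.40003967285156), (25.043960571289062, 8.049844741821289), 63.43495178222656) [ 0.53293233 -0.37145501  0.058     ] [ 0.53487709 -0.37518445  0.042     ]
bar 72.5 ((430.1776428222656, 191.9873046875), (24.366491317749023, 5.343528747558594), 85.91438293457031) [ 0.56923479 -0.39992026  0.058     ] [ 0.57166199 -0.40402799  0.042     ]
```

View pics/tz_rest.png

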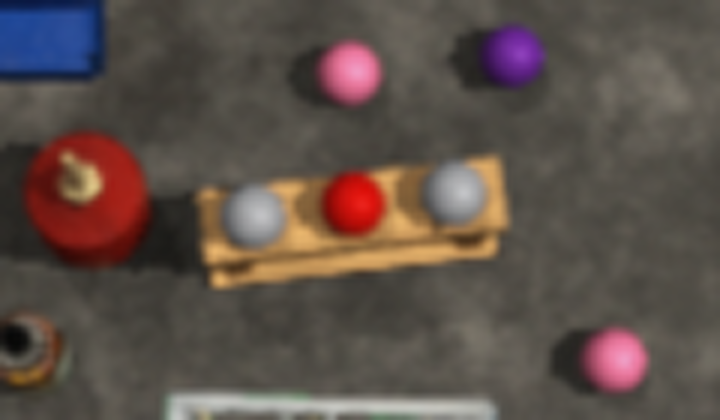

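View pics/tz_car.png

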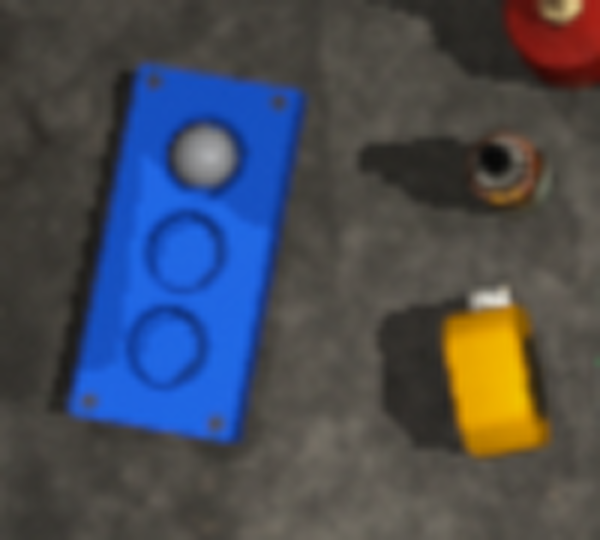

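View pics/tz_cov.png

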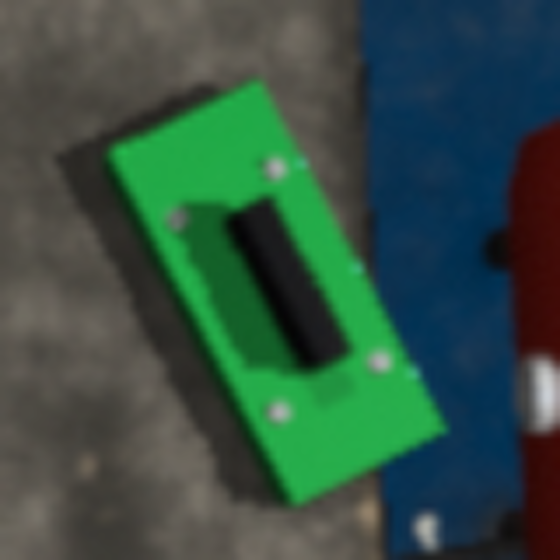

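```bash
cat > fit.py <<'E'
from h import *
from scipy.optimize import minimize, least_squares
c=np.load('cal.npz')
T=dict(intrinsics=c['TK'],R=c['TR'],t=c['Tt'],color=cv2.imread('pics/top0.png')); S=dict(intrinsics=c['SK'],R=c['SR'],t=c['St'],color=cv2.imread('pics/scene0.png'))
U=4
def mask(d,lo,hi,roi):
    im=cv2.resize(d['color'],None,fx=U,fy=U,interpolation=cv2.INTER_CUBIC)
    m=cv2.inRange(cv2.cvtColor(im,cv2.COLOR_BGR2HSV),lo,hi); k=np.zeros_like(m); x0,y0,x1,y1=[U*v for v in roi]; k[y0:y1,x0:x1]=m[y0:y1,x0:x1]
    k=cv2.morphologyEx(k,cv2.MORPH_OPEN,np.ones((5,5)))
    cs,_=cv2.findContours(k,cv2.RETR_EXTERNAL,cv2.CHAIN_APPROX_NONE); h=cv2.convexHull(max(cs,key=cv2.contourArea))
    o=np.zeros_like(m); cv2.fillConvexPoly(o,h,255); return o
def box(p,sx,sy,sz):
    x,y,a=p; R=np.array([[np.cos(a),-np.sin(a)],[np.sin(a),np.cos(a)]])
    return [np.r_[R@[i*sx/2,j*sy/2]+[x,y],k*sz] for i in(-1,1) for j in(-1,1) for k in(0,1)]
def poly(d,P):
    q=np.array([proj(d,X) for X in P]); q=(q+.5)*U-.5
    h=cv2.convexHull(np.round(q*64).astype(np.int32)); o=np.zeros((400*U,640*U),np.uint8); cv2.fillConvexPoly(o,h,255,cv2.LINE_8,6); return o
def fit(views,p0,dims):
    def cost(p): return sum(1-(cv2.countNonZero(m&(q:=poly(d,box(p,*dims)))))/cv2.countNonZero(m|q) for d,m in views)
    s=[p0+np.array(v) for v in ([0,0,0],[.008,0,0],[0,.008,0],[0,0,.06])]
    o=minimize(cost,p0,method='Nelder-Mead',options=dict(initial_simplex=s,xatol=1e-4,fatol=1e-5)); return o.x,o.fun
ct=mask(T,(100,120,50),(125,255,255),(190,185,245,262)); cs=mask(S,(100,110,50),(125,255,255),(175,243,240,330))
gt=mask(T,(50,100,40),(85,255,255),(385,165,460,245)); gs=mask(S,(50,100,40),(85,255,255),(395,165,485,230))
for v,n in (([(T,ct)],'T'),([(S,cs)],'S'),([(T,ct),(S,cs)],'TS')): print('carrier',n,fit(v,np.array([.5,.19,-1.39+np.pi*0+np.pi/2*1-.0]),(.076,.166,.022)))
for v,n in (([(T,gt)],'T'),([(S,gs)],'S'),([(T,gt),(S,gs)],'TS')): print('cover',n,fit(v,np.array([.53,-.37,.45-np.pi/2]),(.068,.158,.026)))
for n,uv,z in (('L',(306.9,185.6),.082),('red',(323.6,183.6),.082),('R',(340.8,181.9),.082),('w0',(212.4,237.25),.022),('w1',(215.6,221.6),.022),('c',(218.75,205.6),.023),('oilcap',(278,180),.137),('bot top',(267.5,206.5),.102)): print(n,np.round(ray(T,uv,z),4))
# auto circles
for d,n,(x0,y0,x1,y1) in ((T,'top',(265,150,385,220)),(S,'scene',(290,170,370,210))):
    g=cv2.resize(d['color'][y0:y1,x0:x1],None,fx=6,fy=6,interpolation=cv2.INTER_CUBIC); 
    g=cv2.cvtColor(g,cv2.COLOR_BGR2GRAY)
    k=cv2.HoughCircles(g,cv2.HOUGH_GRADIENT_ALT,1,60,param1=60,param2=.5,minRadius=20,maxRadius=60)
    for u,v,rr in (k[0] if k is not None else []):
        uv=((u+.5)/6-.5+x0,(v+.5)/6-.5+y0); print(n,np.round(uv,1),round(rr/6,1),np.round(ray(d,uv,.082),4))
E
python3 fit.py
```

```text
carrier T (array([0.49909876, 0.1921691 , 1.39763084]), np.float64(0.054432028518543896))
carrier S (array([0.49952795, 0.19242254, 1.3795942 ]), np.float64(0.027671067256878734))
carrier TS (array([0.49970358, 0.19268515, 1.38150995]), np.float64(0.08289785063069344))
cover T (array([ 0.53597215, -0.37649865, -1.12083621]), np.float64(0.02651244137053821))
cover S (array([ 0.5349052 , -0.37414714, -1.12219023]), np.float64(0.06891822389850843))
cover TS (array([ 0.53601169, -0.37610882, -1.12602872]), np.float64(0.100379086045435))
L [ 0.5872 -0.0662  0.082 ]
red [ 0.592 -0.111  0.082]
R [ 0.596 -0.157  0.082]
w0 [0.4553 0.1993 0.022 ]
w1 [0.4989 0.1911 0.022 ]
c [0.5437 0.1827 0.023 ]
oilcap [0.5933 0.0064 0.137 ]
bot top [0.5297 0.0371 0.102 ]
top [341.6 181.1] 4.8 [ 0.5982 -0.1591  0.082 ]
top [323.9 161.1] 4.6 [ 0.6535 -0.1127  0.082 ]
top [323.6 183.8] 5.5 [ 0.5916 -0.1109  0.082 ]
top [293.1 186.8] 5.4 [ 0.5845 -0.0292  0.082 ]
top [269.2 207.4] 4.7 [0.5296 0.0347 0.082 ]
scene [313.1 190.6] 6.5 [ 0.599  -0.0772  0.082 ]
scene [346.6 181.6] 5.2 [ 0.5993 -0.159   0.082 ]
scene [346.6 181.6] 6.6 [ 0.5993 -0.159   0.082 ]
```

```bash
python3 - <<'E'
import cv2
a=cv2.imread('pics/scene0.png')
cv2.imwrite('pics/sz_rest.png',cv2.resize(a[165:245,255:375],None,fx=6,fy=6,interpolation=cv2.INTER_CUBIC))
E
```

```text
(no output)
```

View pics/sz_rest.png

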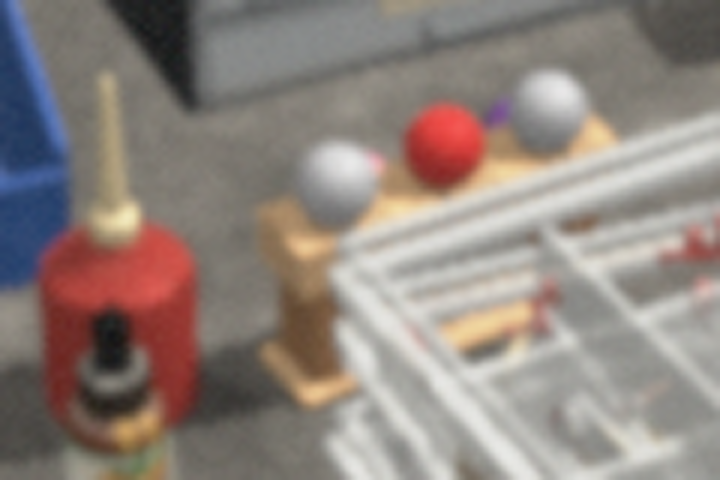

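Emit:
carry_out(
  series="0 0 0 -0.175 0.65; 0 0 0 -0.175 0.65; 0 0 0 -0.175 0.65; 0 0 0 -0.175 0.65; 0 0 0 -0.175 0.65; 0 0 0 -0.175 0.65; 0 0 0 -0.175 0.65; 0 0 0 -0.17 0.65",
  grip_force=40,
)

```text
clock: 3.1
tcp_pos: [0.1818, -0.6501, 0.2393]
orientation: [2.105, 2.332, -0.0]
contact_force: [0.5, -0.6, -1.0]
grip_width: 0.0555
```

```bash
cat > go.py <<'E'
import sys; from h import *
from scipy.spatial.transform import Rotation as Ro
o=r.get_obs(); R=Ro.from_rotvec(o['orientation']).as_matrix(); p=np.array(o['tcp_pos']); psi=np.arctan2(R[1,0],R[0,0])
print('clock',round(o['clock'],2),'p',np.round(p,4),'psi',round(psi,4),'tilt',np.round(R[:,2],4),'grip',round(o['grip_width'],4),'F',np.round(o['contact_force'],1),'q',np.round(o['joints'],2),'reach',r.tip_reach)
if len(sys.argv)>4:
    x,y,z,ps=map(float,sys.argv[1:5]); d=(ps-psi+np.pi)%(2*np.pi)-np.pi
    print('yaw tool',round(-d,4)); v=np.array([x,y,z])-p
    print('shift now cm',np.round(R.T@v*100,2),' shift after yaw cm',np.round(np.array([[np.cos(ps),np.sin(ps),0],[np.sin(ps),-np.cos(ps),0],[0,0,-1]])@v*100,2))
E
python3 go.py .5958 -.1558 .2 1.667
```

```text
clock 3.1 p [ 0.1818 -0.6501  0.2393] psi 1.6733 tilt [-0. -0. -1.] grip 0.0555 F [ 0.5 -0.6 -1. ] q [ 1.4   0.49 -0.27  1.54  0.14  1.13  1.2 ] reach 0.008
yaw tool 0.0063
shift now cm [44.93 46.24  3.93]  shift after yaw cm [45.22 45.96  3.93]
```

Emit:
carry_out(
  series="4.0 4.1 0 0 0.65; 4.0 4.1 0 0 0.65; 4.0 4.1 0 0 0.65; 4.0 4.1 0 0 0.65; 4.0 4.1 0 0 0.65; 4.0 4.1 0 0 0.65; 4.0 4.1 0 0 0.65; 4.0 4.1 0 0 0.65",
)

```text
clock: 4.1
tcp_pos: [0.4784, -0.2985, 0.2397]
orientation: [2.111, 2.325, -0.0]
contact_force: [0.1, -0.1, 0.1]
grip_width: 0.0555
```

```bash
python3 go.py .5958 -.1558 .15 1.667
```

```text
clock 4.1 p [ 0.4784 -0.2985  0.2397] psi 1.6673 tilt [ 5.e-04 -7.e-04 -1.e+00] grip 0.0555 F [ 0.1 -0.1  0.1] q [ 0.82  0.33 -0.46  1.8   0.17  1.05  0.39] reach 0.008
yaw tool 0.0003
shift now cm [13.08 13.06  8.96]  shift after yaw cm [13.08 13.06  8.97]
```

Emit:
carry_out(
  series="4.0 4.0 0 0 0.65; 4.0 4.0 0 0 0.65; 3.5 3.5 0 0 0.65; 1.2 1.2 1 0 0.65; 0.3 0.3 3 0 0.65; 0 0 3 0 0.65; 0 0 2 0 0.65; 0 0 0 0 0.65",
)

```text
clock: 5.1
tcp_pos: [0.5928, -0.1584, 0.1477]
orientation: [-2.11, -2.324, 0.003]
contact_force: [-0.6, -0.2, 0.2]
grip_width: 0.0555
```

```bash
python3 go.py .5958 -.1558 .082 1.667; python3 - <<'E'
from h import *
for n,(x0,y0,x1,y1) in (('top',(265,130,385,230)),('scene',(275,130,395,230))):
    d=eyes.grab_frame(n); cv2.imwrite(f'pics/{n}1.png',cv2.resize(d['color'][y0:y1,x0:x1],None,fx=6,fy=6,interpolation=cv2.INTER_CUBIC))
E
```

```text
clock 5.1 p [ 0.5928 -0.1584  0.1477] psi 1.6668 tilt [-3.3e-03  4.0e-04 -1.0e+00] grip 0.0555 F [-0.6 -0.2  0.2] q [ 0.51  0.52 -0.47  1.76  0.29  0.93  0.01] reach 0.008
yaw tool -0.0002
shift now cm [0.23 0.35 6.57]  shift after yaw cm [0.23 0.33 6.57]
```

View pics/scene1.png

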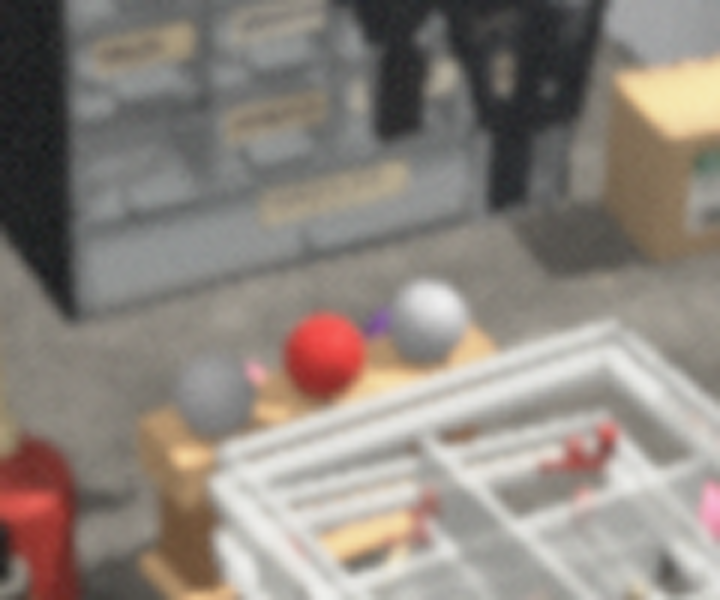

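View pics/top1.png

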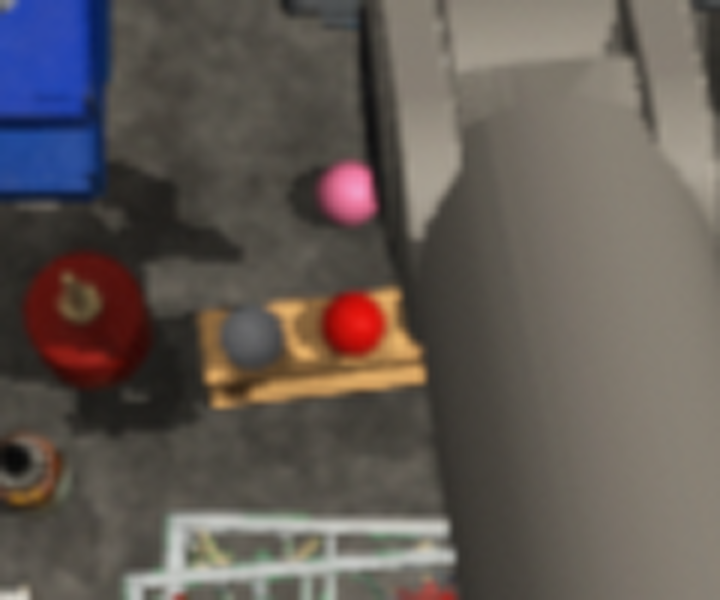

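```bash
python3 - <<'E'
from h import *
c=np.load('cal.npz'); S=dict(intrinsics=c['SK'],R=c['SR'],t=c['St'])
p=np.array([.5928,-.1584]); psi=1.6668; ex=np.array([np.cos(psi),np.sin(psi)]); ey=np.array([np.sin(psi),-np.cos(psi)])
for z in (.14,.145,.15):
  for s in (-1,1):
    print(z,s,[np.round((proj(S,np.r_[p+ey*s*a+ex*b,z])-[275,130]+.5)*6-.5).tolist() for a in(.028,.042) for b in (-.011,.011)])
E
```

```text
0.14 -1 [[518.0, 214.0], [466.0, 231.0], [541.0, 232.0], [489.0, 249.0]]
0.14 1 [[428.0, 143.0], [378.0, 159.0], [407.0, 126.0], [356.0, 141.0]]
0.145 -1 [[519.0, 201.0], [467.0, 218.0], [542.0, 220.0], [490.0, 237.0]]
0.145 1 [[429.0, 131.0], [378.0, 146.0], [408.0, 114.0], [357.0, 129.0]]
0.15 -1 [[520.0, 189.0], [468.0, 206.0], [544.0, 208.0], [491.0, 225.0]]
0.15 1 [[430.0, 119.0], [379.0, 134.0], [408.0, 102.0], [357.0, 117.0]]
```

Emit:
carry_out(
  series="0.2 0.3 1 0 0.65; 0 0 2 0 0.65; 0 0 2 0 0.65; 0 0 1 0 0.65; 0 0 0 0 0.65",
)

```text
clock: 5.82
tcp_pos: [0.5962, -0.1554, 0.088]
orientation: [-2.11, -2.325, 0.002]
contact_force: [0.2, 0.4, 0.5]
grip_width: 0.0556
```

```bash
python3 go.py .5958 -.1558 .078 1.667
```

```text
clock 5.83 p [ 0.5962 -0.1554  0.088 ] psi 1.6679 tilt [-2.2e-03  5.0e-04 -1.0e+00] grip 0.0556 F [0.2 0.4 0.5] q [ 0.48  0.6  -0.45  1.79  0.34  0.83 -0.03] reach 0.008
yaw tool 0.0009
shift now cm [-0.04 -0.04  1.  ]  shift after yaw cm [-0.04 -0.04  1.  ]
```

Emit:
carry_out(
  series="0 0 1.0 0 0.65; 0 0 0 0 0.65; 0 0 0 0 0.3; 0 0 0 0 0.2; 0 0 0 0 0.2; 0 0 0 0 0.2",
  grip_force=40,
)

```text
clock: 6.58
tcp_pos: [0.5968, -0.1556, 0.0799]
orientation: [2.111, 2.326, -0.001]
contact_force: [-3.8, 0.7, 6.1]
grip_width: 0.0277
```

```bash
python3 go.py .4990 .1919 .22 2.956
```

```text
clock 6.58 p [ 0.5968 -0.1556  0.0799] psi 1.6677 tilt [-1.e-04 -4.e-04 -1.e+00] grip 0.0277 F [-3.8  0.7  6.1] q [ 0.48  0.61 -0.44  1.8   0.34  0.81 -0.03] reach 0.008
yaw tool -1.2883
shift now cm [ 35.53  -6.37 -14.02]  shift after yaw cm [ 16.03  32.35 -14.01]
```

```bash
python3 - <<'E'
from h import *
d=eyes.grab_frame('scene'); x0,y0,x1,y1=275,110,395,210; cv2.imwrite(f'pics/scene2.png',cv2.resize(d['color'][y0:y1,x0:x1],None,fx=6,fy=6,interpolation=cv2.INTER_CUBIC))
E
python3 go.py
```

```text
clock 6.62 p [ 0.5968 -0.1557  0.0798] psi 1.6677 tilt [-2.e-04 -4.e-04 -1.e+00] grip 0.0276 F [-4.3 -0.8  5.3] q [ 0.48  0.61 -0.44  1.8   0.34  0.81 -0.03] reach 0.008
```

View pics/scene2.png

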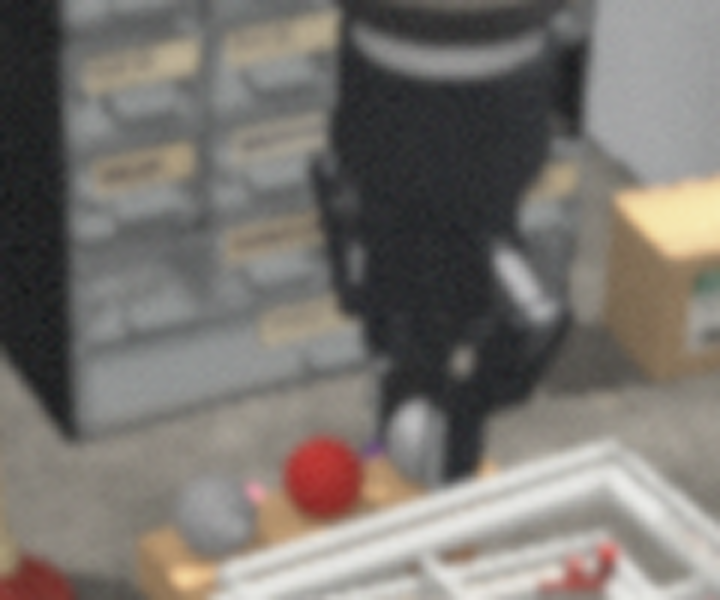

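Emit:
carry_out(
  series="0 0 -0.5 0 0.2; 0 0 -1 0 0.2; 0 0 -2 0 0.2; 0 0 -3 0 0.2; 0 0 0 0 0.2",
)

```text
clock: 7.25
tcp_pos: [0.5992, -0.1557, 0.148]
orientation: [2.108, 2.322, 0.005]
contact_force: [0.4, -0.2, -1.0]
grip_width: 0.0277
```

```bash
python3 - <<'E'
from h import *
d=eyes.grab_frame('scene'); x0,y0,x1,y1=275,90,395,190; cv2.imwrite(f'pics/scene3.png',cv2.resize(d['color'][y0:y1,x0:x1],None,fx=6,fy=6,interpolation=cv2.INTER_CUBIC))
E
python3 go.py
```

```text
clock 7.3 p [ 0.5981 -0.1557  0.1463] psi 1.6676 tilt [ 3.5e-03 -9.0e-04 -1.0e+00] grip 0.0274 F [-0.  -1.  -0.5] q [ 0.51  0.53 -0.47  1.76  0.29  0.92  0.01] reach 0.008
```

View pics/scene3.png

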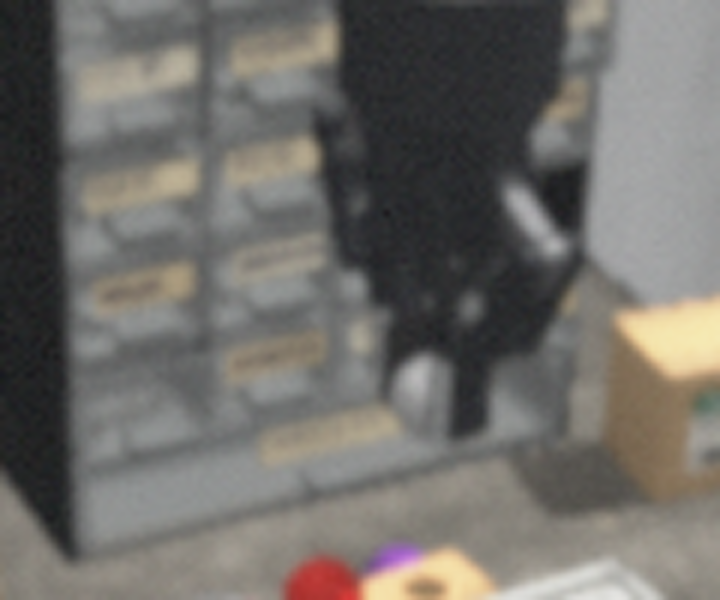

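Emit:
carry_out(
  series="0 0 -4 0 0.2; 2 -0.3 -4 0 0.2; 4.5 -0.8 -1 0 0.2; 5 -0.9 0 0 0.2; 5 -0.9 0 0 0.2; 5 -0.9 0 0 0.2; 5 -0.9 0 0 0.2; 5 -0.9 0 0 0.2",
)

```text
clock: 8.3
tcp_pos: [0.5097, 0.1537, 0.2337]
orientation: [-2.111, -2.326, 0.001]
contact_force: [0.6, 0.1, -0.9]
grip_width: 0.0275
```

Emit:
carry_out(
  series="3 -0.5 0 -0.16 0.2; 0 0 0 -0.16 0.2; 0 0 0 -0.16 0.2; 0 0 0 -0.16 0.2; 0 0 0 -0.16 0.2; 0 0 0 -0.16 0.2; 0 0 0 -0.16 0.2; 0 0 0 -0.16 0.2",
)

```text
clock: 9.3
tcp_pos: [0.5023, 0.1816, 0.2335]
orientation: [-0.296, -3.126, 0.001]
contact_force: [0.4, -0.2, -1.4]
grip_width: 0.0273
```

```bash
python3 go.py .4994 .1917 .10 2.955
```

```text
clock 9.3 p [0.5023 0.1816 0.2335] psi 2.9531 tilt [-1.3e-03 -5.0e-04 -1.0e+00] grip 0.0273 F [ 0.4 -0.2 -1.4] q [ 0.27  0.39 -0.91  1.85  0.35  1.07  0.61] reach 0.008
yaw tool -0.0019
shift now cm [ 0.46  0.95 13.35]  shift after yaw cm [ 0.47  0.94 13.35]
```

Emit:
carry_out(
  series="0.5 0.9 2 0 0.2; 0 0 4 0 0.2; 0 0 4 0 0.2; 0 0 3 0 0.2; 0 0 2 0 0.2; 0 0 1.5 0 0.2; 0 0 0 0 0.2; 0 0 0 0 0.2",
)

```text
clock: 10.3
tcp_pos: [0.5002, 0.1922, 0.0701]
orientation: [0.304, 3.126, 0.001]
contact_force: [-0.8, 0.7, -0.6]
grip_width: 0.0275
```

```bash
python3 go.py .4994 .1917 .034 2.955; python3 - <<'E'
from h import *
d=eyes.grab_frame('scene'); x0,y0,x1,y1=150,220,270,320; cv2.imwrite(f'pics/scene4.png',cv2.resize(d['color'][y0:y1,x0:x1],None,fx=6,fy=6,interpolation=cv2.INTER_CUBIC))
d=eyes.grab_frame('top'); x0,y0,x1,y1=155,170,275,270; cv2.imwrite(f'pics/top4.png',cv2.resize(d['color'][y0:y1,x0:x1],None,fx=6,fy=6,interpolation=cv2.INTER_CUBIC))
E
```

```text
clock 10.3 p [0.5002 0.1922 0.0701] psi 2.9478 tilt [ 1.4e-03  6.0e-04 -1.0e+00] grip 0.0275 F [-0.8  0.7 -0.6] q [ 0.11  0.6  -0.76  1.98  0.58  0.79  0.39] reach 0.008
yaw tool -0.0072
shift now cm [ 0.08 -0.06  3.61]  shift after yaw cm [ 0.07 -0.06  3.61]
```

View pics/scene4.png

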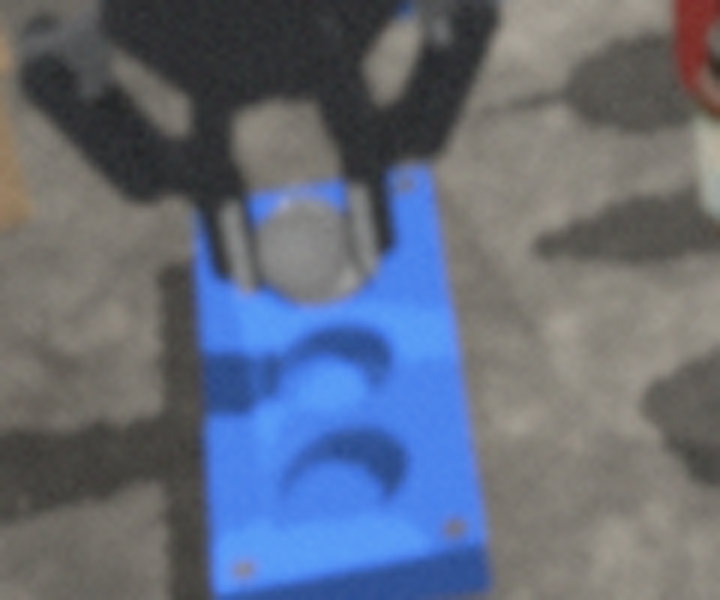

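View pics/top4.png

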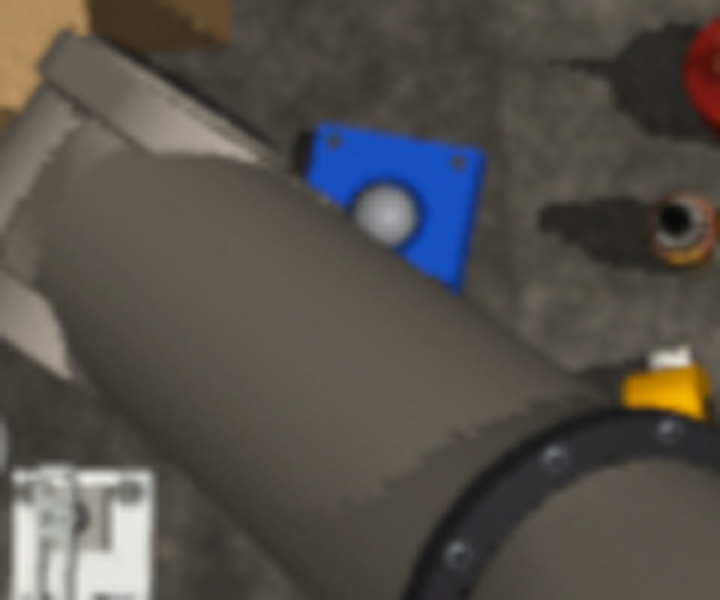

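```bash
python3 - <<'E'
from h import *
c=np.load('cal.npz'); S=dict(intrinsics=c['SK'],R=c['SR'],t=c['St'])
for z in (.066,.070,.074): print(z,ray(S,(200.5,261.6),z))
print(proj(S,[.5002,.1922,.072]))
import math
p=np.array([.5002,.1922]);psi=2.9478;ex=np.array([np.cos(psi),np.sin(psi)]); ey=np.array([np.sin(psi),-np.cos(psi)])
for z in (.056,.062,.066,.07):
  print(z,[np.round((proj(S,np.r_[p+ey*s*.0138+ex*b,z])-[150,220]+.5)*6-.5).tolist() for s in(-1,1) for b in (-.011,.011)])
E
```

```text
0.066 [0.50256944 0.19268084 0.066     ]
0.07 [0.49819929 0.19323326 0.07      ]
0.074 [0.49382913 0.19378568 0.074     ]
[200.63804919 259.91372642]
0.056 [[357.0, 248.0], [363.0, 298.0], [265.0, 264.0], [268.0, 314.0]]
0.062 [[355.0, 234.0], [360.0, 283.0], [262.0, 249.0], [266.0, 299.0]]
0.066 [[353.0, 224.0], [358.0, 274.0], [260.0, 240.0], [264.0, 290.0]]
0.07 [[352.0, 215.0], [357.0, 264.0], [258.0, 230.0], [262.0, 280.0]]
```

Emit:
carry_out(
  series="0 0 1 0 0.2; 0 0 1 -0.005 0.2; 0 0 1 0 0.2; 0 0 0.8 0 0.2; 0 0 0 0 0.2; 0 0 0 0 0.2",
)

```text
clock: 11.15
tcp_pos: [0.4997, 0.1918, 0.0313]
orientation: [-0.296, -3.128, -0.0]
contact_force: [0.1, 0.2, -1.3]
grip_width: 0.0279
```

```bash
python3 go.py .4994 .1917 .029 2.955; python3 - <<'E'
from h import *
d=eyes.grab_frame('scene'); x0,y0,x1,y1=150,220,270,320; cv2.imwrite(f'pics/scene5.png',cv2.resize(d['color'][y0:y1,x0:x1],None,fx=6,fy=6,interpolation=cv2.INTER_CUBIC))
E
```

```text
clock 11.15 p [0.4997 0.1918 0.0313] psi 2.9529 tilt [-0.e+00  1.e-04 -1.e+00] grip 0.0279 F [ 0.1  0.2 -1.3] q [ 0.07  0.66 -0.71  2.    0.64  0.72  0.34] reach 0.008
yaw tool -0.0021
shift now cm [ 0.02 -0.02  0.23]  shift after yaw cm [ 0.02 -0.02  0.23]
```

View pics/scene5.png

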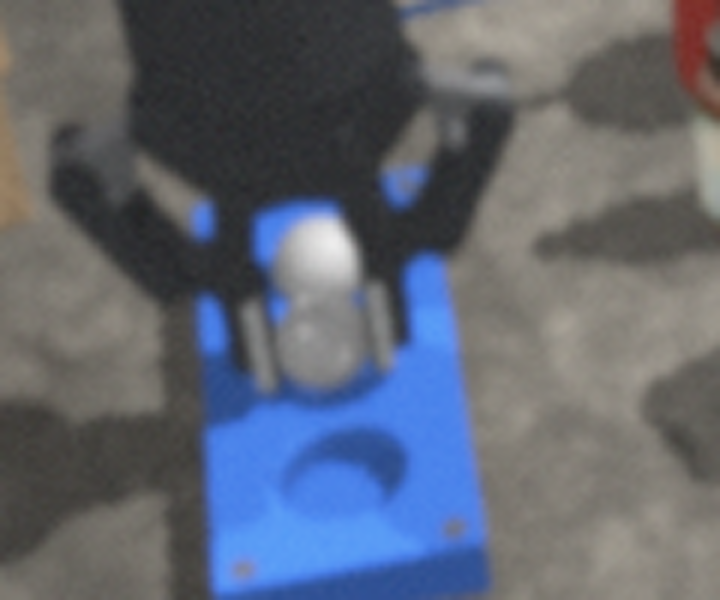

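Emit:
carry_out(
  series="0 0 0.2 0 0.2; 0 0 0 0 0.2; 0 0 0 0 0.5; 0 0 0 0 0.5; 0 0 0 0 0.5; 0 0 -1 0 0.5; 0 0 -3 0 0.6; 0 0 -4 0 0.6",
)

```text
clock: 12.2
tcp_pos: [0.4991, 0.1916, 0.1101]
orientation: [-0.296, -3.126, 0.001]
contact_force: [1.3, 0.4, 0.0]
grip_width: 0.0512
```

Emit:
carry_out(
  series="0 0 -4 0.175 0.65; 0 0 -4 0.175 0.65; 0 0 -2 0.175 0.65; 0 0 0 0.175 0.65; 0 0 0 0.175 0.65; 0 0 0 0.175 0.65; 0 0 0 0.175 0.65; 0 0 0 0.065 0.65",
)

```text
clock: 13.2
tcp_pos: [0.4994, 0.192, 0.21]
orientation: [2.12, 2.318, 0.001]
contact_force: [-0.0, -0.2, -0.4]
grip_width: 0.0552
```

```bash
python3 go.py .5872 -.0662 .22 1.667;python3 - <<'E'
from h import *
d=eyes.grab_frame('scene'); save(d,'scene6f.png'); x0,y0,x1,y1=150,220,270,320; cv2.imwrite(f'pics/scene6.png',cv2.resize(d['color'][y0:y1,x0:x1],None,fx=6,fy=6,interpolation=cv2.INTER_CUBIC))
E
```

```text
clock 13.2 p [0.4994 0.192  0.21  ] psi 1.66 tilt [ 5.e-04  2.e-04 -1.e+00] grip 0.0552 F [-0.  -0.2 -0.4] q [ 0.02  0.34 -0.62  1.89  0.24  0.98 -0.61] reach 0.008
yaw tool -0.007
shift now cm [-26.5    6.44  -1.  ]  shift after yaw cm [-26.54   6.26  -1.  ]
```

View pics/scene6.png

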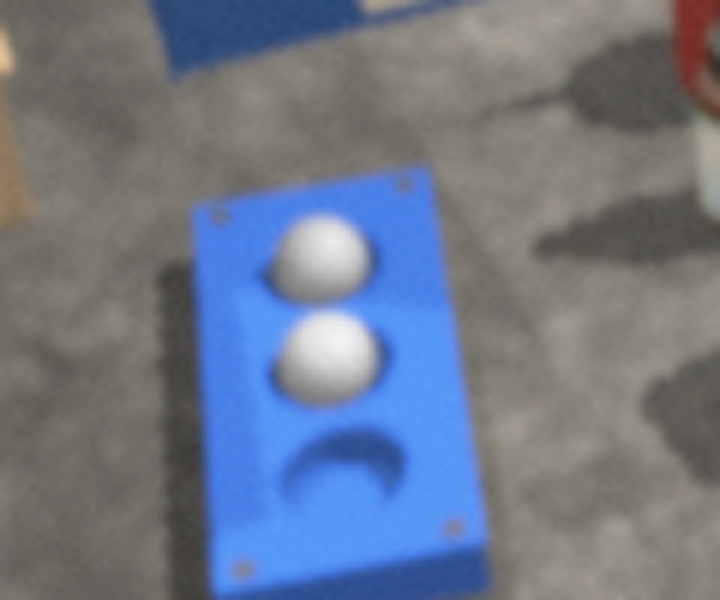

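The first ball is seated in the middle well (crop near 328,358). Next is the left ball on the rest.

Emit:
carry_out(
  series="-4 0.95 -1 0 0.65; -4.5 1.1 0 0 0.65; -4.5 1.1 0 0 0.65; -4.5 1.1 0 0 0.65; -4.5 1.1 0 0 0.65; -3.5 0.85 0 0 0.65; -1 0.2 0 0 0.65; 0 0 0 -0.007 0.65",
)

```text
clock: 14.25
tcp_pos: [0.5876, -0.066, 0.2195]
orientation: [-2.108, -2.329, -0.001]
contact_force: [-0.1, 1.0, 0.4]
grip_width: 0.0557
```

```bash
python3 go.py .5872 -.0662 .09 1.667
```

```text
clock 14.25 p [ 0.5876 -0.066   0.2195] psi 1.6702 tilt [-0.e+00  6.e-04 -1.e+00] grip 0.0557 F [-0.1  1.   0.4] q [ 0.4   0.41 -0.51  1.76  0.22  1.04 -0.09] reach 0.008
yaw tool 0.0032
shift now cm [-0.03 -0.04 12.95]  shift after yaw cm [-0.02 -0.04 12.95]
```

Emit:
carry_out(
  series="0 0 3 0 0.65; 0 0 3 0 0.65; 0 0 3 0 0.65; 0 0 2 0 0.65; 0 0 2 0 0.65; 0 0 0 0 0.65; 0 0 0 0 0.65",
)

```text
clock: 15.12
tcp_pos: [0.5884, -0.0661, 0.09]
orientation: [2.108, 2.328, 0.001]
contact_force: [0.0, 0.5, 1.0]
grip_width: 0.055
```

```bash
python3 go.py .5872 -.0662 .077 1.667; python3 - <<'E'
from h import *
d=eyes.grab_frame('scene'); x0,y0,x1,y1=250,110,370,210; cv2.imwrite(f'pics/scene7.png',cv2.resize(d['color'][y0:y1,x0:x1],None,fx=6,fy=6,interpolation=cv2.INTER_CUBIC))
E
```

```text
clock 15.12 p [ 0.5884 -0.0661  0.09  ] psi 1.67 tilt [ 1.2e-03  1.0e-04 -1.0e+00] grip 0.055 F [0.  0.5 1. ] q [ 0.35  0.56 -0.45  1.86  0.33  0.8  -0.18] reach 0.008
yaw tool 0.003
shift now cm [-0.   -0.12  1.3 ]  shift after yaw cm [-0.   -0.12  1.3 ]
```

View pics/scene7.png

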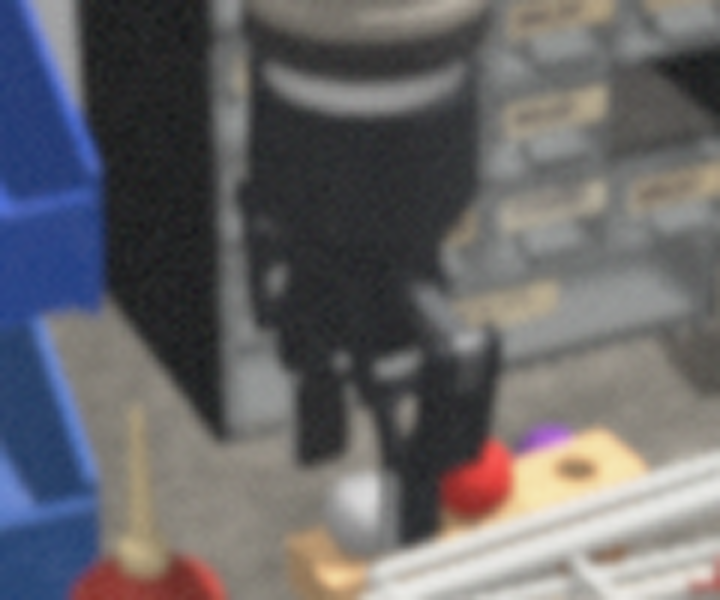

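Emit:
carry_out(
  series="0 -0.05 1.2 0 0.65; 0 0 0 0 0.65; 0 0 0 0 0.3; 0 0 0 0 0.2; 0 0 0 0 0.2; 0 0 0 0 0.2",
)

```text
clock: 15.92
tcp_pos: [0.5873, -0.0663, 0.0779]
orientation: [2.109, 2.328, 0.0]
contact_force: [-2.3, -0.6, 6.2]
grip_width: 0.0276
```

```bash
python3 go.py .5872 -.0662 .077 1.667
```

```text
clock 15.93 p [ 0.5873 -0.0663  0.0779] psi 1.6697 tilt [ 3.e-04 -3.e-04 -1.e+00] grip 0.0276 F [-2.3 -0.6  6.2] q [ 0.34  0.58 -0.44  1.86  0.34  0.78 -0.19] reach 0.008
yaw tool 0.0027
shift now cm [ 0.01 -0.01  0.09]  shift after yaw cm [ 0.01 -0.01  0.09]
```

Emit:
carry_out(
  series="0 0 -0.5 0 0.2; 0 0 -1 0 0.2; 0 0 -3 0 0.2; 0 0 -4 0 0.2; 0 0 -4 0 0.2; 0 0 -3 0 0.2; 0 0 0 0 0.2",
)

```text
clock: 16.8
tcp_pos: [0.5889, -0.0662, 0.2354]
orientation: [2.106, 2.325, 0.005]
contact_force: [-0.5, 0.6, -1.3]
grip_width: 0.0275
```

```bash
python3 go.py .4552 .2001 .23 2.955; python3 - <<'E'
from h import *
d=eyes.grab_frame('scene'); x0,y0,x1,y1=250,70,370,170; cv2.imwrite(f'pics/scene8.png',cv2.resize(d['color'][90:210,240:400],None,fx=5,fy=5,interpolation=cv2.INTER_CUBIC))
E
```

```text
clock 16.8 p [ 0.5889 -0.0662  0.2354] psi 1.6697 tilt [ 5.7e-03 -5.0e-04 -1.0e+00] grip 0.0275 F [-0.5  0.6 -1.3] q [ 0.4   0.39 -0.51  1.74  0.22  1.06 -0.08] reach 0.008
yaw tool -1.2853
shift now cm [ 27.82 -10.68   0.45]  shift after yaw cm [18.07 23.68  0.54]
```

View pics/scene8.png

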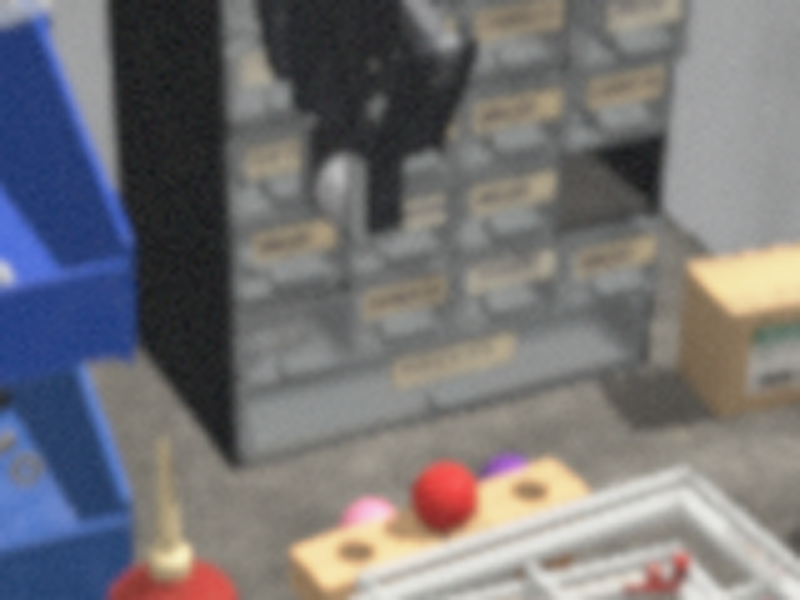

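Emit:
carry_out(
  series="3.5 -1.35 0 0 0.2; 4.5 -1.75 0 0 0.2; 4.5 -1.75 0 0 0.2; 4.5 -1.75 0 0 0.2; 4.5 -1.75 0 0 0.2; 4.5 -1.75 0 0 0.2; 1.8 -0.6 0 -0.1 0.2; 0 0 0 -0.16 0.2",
)

```text
clock: 17.85
tcp_pos: [0.4513, 0.2014, 0.2311]
orientation: [-1.777, -2.589, 0.002]
contact_force: [1.0, -1.3, -1.1]
grip_width: 0.0276
```

Emit:
carry_out(
  series="0 0 0 -0.17 0.2; 0 0 0 -0.17 0.2; 0 0 0 -0.17 0.2; 0 0 0 -0.17 0.2; 0 0 0 -0.17 0.2; 0 0 0 -0.17 0.2; 0 0 0 0 0.2",
)

```text
clock: 18.73
tcp_pos: [0.4526, 0.1992, 0.2311]
orientation: [-0.303, -3.125, 0.001]
contact_force: [1.1, -0.7, -0.3]
grip_width: 0.0273
```

```bash
python3 go.py .4552 .2001 .07 2.955
```

```text
clock 18.73 p [0.4526 0.1992 0.2311] psi 2.9483 tilt [-2.4e-03 -3.0e-04 -1.0e+00] grip 0.0273 F [ 1.1 -0.7 -0.3] q [ 0.22  0.31 -0.9   1.94  0.28  1.03  0.58] reach 0.008
yaw tool -0.0067
shift now cm [-0.28  0.15 16.1 ]  shift after yaw cm [-0.24  0.14 16.11]
```

Emit:
carry_out(
  series="-0.2 0.1 3 -0.007 0.2; 0 0 4 0 0.2; 0 0 4 0 0.2; 0 0 3 0 0.2; 0 0 2 0 0.2; 0 0 1 0 0.2; 0 0 0 0 0.2; 0 0 0 0 0.2",
)

```text
clock: 19.73
tcp_pos: [0.4561, 0.2007, 0.0632]
orientation: [0.29, 3.127, 0.001]
contact_force: [0.9, 0.5, -0.5]
grip_width: 0.0275
```

```bash
python3 go.py .4552 .2001 .031 2.955
```

```text
clock 19.73 p [0.4561 0.2007 0.0632] psi 2.9563 tilt [ 1.5e-03  6.0e-04 -1.0e+00] grip 0.0275 F [ 0.9  0.5 -0.5] q [ 0.05  0.55 -0.73  2.07  0.56  0.72  0.34] reach 0.008
yaw tool 0.0013
shift now cm [ 0.08 -0.08  3.22]  shift after yaw cm [ 0.07 -0.08  3.22]
```

Emit:
carry_out(
  series="0.05 -0.05 1 0 0.2; 0 0 1 0 0.2; 0 0 0.8 0 0.2; 0 0 0.4 0 0.2; 0 0 0 0 0.2; 0 0 0 0 0.2",
)

```text
clock: 20.48
tcp_pos: [0.4549, 0.2001, 0.0302]
orientation: [0.29, 3.128, 0.0]
contact_force: [-0.9, 0.4, -1.1]
grip_width: 0.0279
```

```bash
python3 go.py .4552 .2001 .029 2.955;  python3 - <<'E'
from h import *
d=eyes.grab_frame('scene'); x0,y0,x1,y1=150,220,270,320; cv2.imwrite(f'pics/scene9.png',cv2.resize(d['color'][y0:y1,x0:x1],None,fx=6,fy=6,interpolation=cv2.INTER_CUBIC))
E
```

```text
clock 20.48 p [0.4549 0.2001 0.0302] psi 2.9569 tilt [ 1.e-04  2.e-04 -1.e+00] grip 0.0279 F [-0.9  0.4 -1.1] q [ 0.01  0.6  -0.69  2.09  0.62  0.66  0.29] reach 0.008
yaw tool 0.0019
shift now cm [-0.03  0.01  0.12]  shift after yaw cm [-0.03  0.01  0.12]
```

View pics/scene9.png

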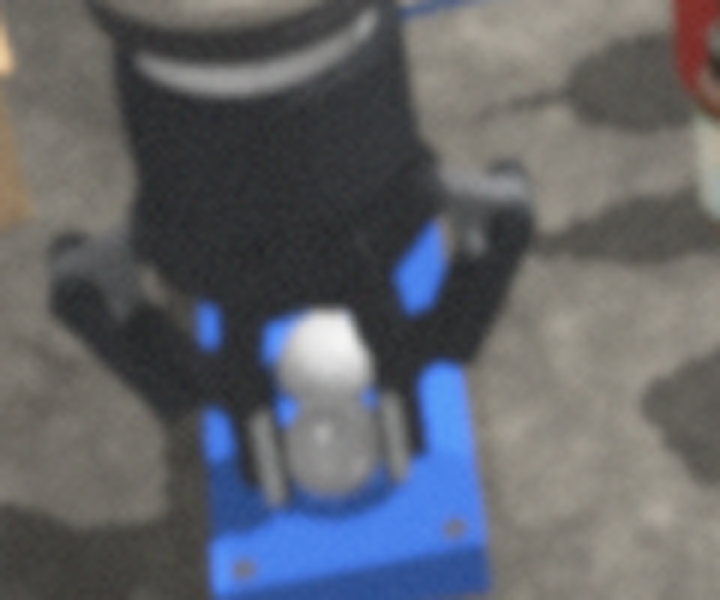

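Emit:
carry_out(
  series="0 0 0 0 0.5; 0 0 0 0 0.5; 0 0 0 0 0.5; 0 0 -1 0 0.5; 0 0 -3 0 0.5; 0 0 -4.5 0 0.5; 0 0 -5 0 0.6; 0 0 -5 0 0.6",
)

```text
clock: 21.52
tcp_pos: [0.4545, 0.2, 0.2174]
orientation: [0.289, 3.128, 0.0]
contact_force: [1.7, -0.3, 0.6]
grip_width: 0.0516
```

```bash
python3 go.py .536 -.3762 .24 -2.692;python3 - <<'E'
from h import *
d=eyes.grab_frame('scene'); x0,y0,x1,y1=150,220,270,320; cv2.imwrite(f'pics/scene10.png',cv2.resize(d['color'][y0:y1,x0:x1],None,fx=6,fy=6,interpolation=cv2.INTER_CUBIC))
E
```

```text
clock 21.52 p [0.4545 0.2    0.2174] psi 2.9572 tilt [ 1.e-04  1.e-04 -1.e+00] grip 0.0516 F [ 1.7 -0.3  0.6] q [ 0.22  0.33 -0.9   1.95  0.31  1.    0.56] reach 0.008
yaw tool -0.634
shift now cm [-18.58 -55.15  -2.26]  shift after yaw cm [ 17.7  -55.44  -2.26]
```

View pics/scene10.png

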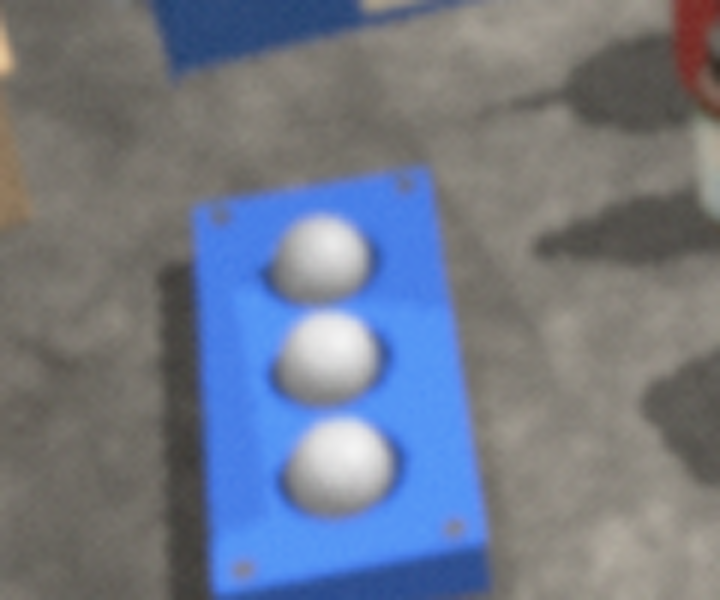

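Emit:
carry_out(
  series="-1.4 -4.2 -2.3 0 0.6; -1.8 -5.4 0 0 0.6; -1.8 -5.4 0 0 0.6; -1.8 -5.4 0 0 0.6; -1.8 -5.4 0 0 0.6; -1.8 -5.4 0 0 0.6; -1.8 -5.4 0 0 0.6; -1.8 -5.4 0 0 0.6",
)

```text
clock: 22.58
tcp_pos: [0.5153, -0.2403, 0.2389]
orientation: [0.289, 3.128, -0.0]
contact_force: [0.7, 0.1, -0.1]
grip_width: 0.0513
```

Emit:
carry_out(
  series="-1.8 -5.4 0 0 0.6; -1.8 -5.4 0 0 0.6; -0.8 -2.2 0 0 0.6; 0 0 0 -0.16 0.6; 0 0 0 -0.16 0.6; 0 0 0 -0.16 0.6; 0 0 0 -0.154 0.6; 0 0 0 0 0.6",
)

```text
clock: 23.58
tcp_pos: [0.5345, -0.3744, 0.2384]
orientation: [-0.698, 3.063, 0.001]
contact_force: [-0.6, 0.4, -0.3]
grip_width: 0.0515
```

```bash
python3 go.py .536 -.3762 .1 -2.692
```

```text
clock 23.57 p [ 0.5345 -0.3744  0.2384] psi -2.6937 tilt [ 2.e-04  6.e-04 -1.e+00] grip 0.0515 F [-0.6  0.4 -0.3] q [ 1.06  0.56 -0.79  1.57  0.42  1.19  2.21] reach 0.008
yaw tool -0.0017
shift now cm [-0.05 -0.24 13.84]  shift after yaw cm [-0.06 -0.23 13.84]
```

Emit:
carry_out(
  series="-0.05 -0.2 3 0 0.6; 0 0 4 0 0.6; 0 0 4 0 0.6; 0 0 3 0 0.6; 0 0 0 0 0.6; 0 0 0 0 0.6",
)

```text
clock: 24.32
tcp_pos: [0.5369, -0.3763, 0.0998]
orientation: [-0.697, 3.062, -0.002]
contact_force: [0.8, 0.4, 0.9]
grip_width: 0.0512
```

```bash
python3 go.py .536 -.3762 .038 -2.692; python3 - <<'E'
from h import *
d=eyes.grab_frame('scene'); save(d,'scene11f.png'); cv2.imwrite(f'pics/scene11.png',cv2.resize(d['color'][120:240,370:530],None,fx=5,fy=5,interpolation=cv2.INTER_CUBIC))
d=eyes.grab_frame('top');save(d,'top11f.png'); cv2.imwrite(f'pics/top11.png',cv2.resize(d['color'][150:250,360:480],None,fx=6,fy=6,interpolation=cv2.INTER_CUBIC))
E
```

```text
clock 24.32 p [ 0.5369 -0.3763  0.0998] psi -2.6937 tilt [ 1.7e-03 -8.0e-04 -1.0e+00] grip 0.0512 F [0.8 0.4 0.9] q [ 1.01  0.7  -0.71  1.68  0.54  0.96  2.12] reach 0.008
yaw tool -0.0017
shift now cm [0.08 0.05 6.18]  shift after yaw cm [0.08 0.05 6.18]
```

View pics/scene11.png

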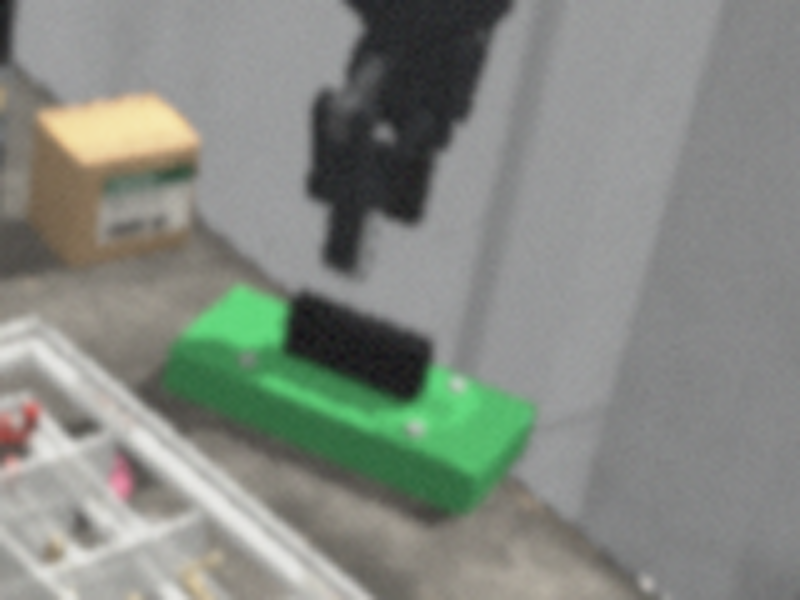

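View pics/top11.png

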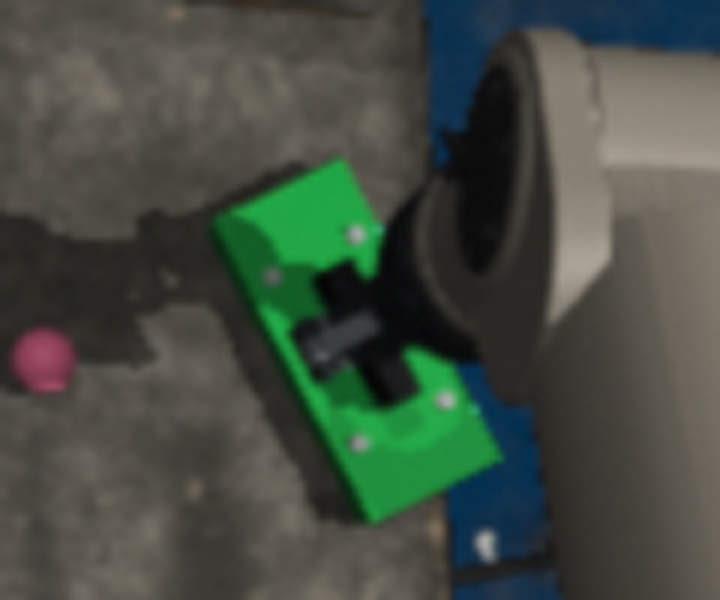

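Emit:
carry_out(
  series="0.05 0.05 2 0 0.6; 0 0 2 0 0.6; 0 0 1.5 0 0.6; 0 0 0.6 0 0.6; 0 0 0 0 0.6; 0 0 0 0 0.6",
  grip_force=70,
)

```text
clock: 25.18
tcp_pos: [0.5358, -0.376, 0.0378]
orientation: [-0.7, 3.062, -0.001]
contact_force: [0.3, 0.1, 0.1]
grip_width: 0.051
```

```bash
python3 go.py .536 -.3762 .038 -2.692
```

```text
clock 25.18 p [ 0.5358 -0.376   0.0378] psi -2.6924 tilt [ 1.e-03 -4.e-04 -1.e+00] grip 0.051 F [0.3 0.1 0.1] q [ 0.98  0.77 -0.66  1.71  0.6   0.87  2.07] reach 0.008
yaw tool -0.0004
shift now cm [-0.01 -0.03 -0.02]  shift after yaw cm [-0.01 -0.03 -0.02]
```

Emit:
carry_out(
  series="0 0 0 0 0.3; 0 0 0 0 0.1; 0 0 0 0 0.05; 0 0 0 0 0.05; 0 0 0 0 0.05; 0 0 0 0 0.05",
  grip_force=70,
)

```text
clock: 25.92
tcp_pos: [0.5356, -0.3761, 0.038]
orientation: [-0.699, 3.062, -0.001]
contact_force: [0.0, 0.0, 5.3]
grip_width: 0.0149
```

```bash
python3 go.py .536 -.3762 .038 -2.692
```

```text
clock 25.93 p [ 0.5356 -0.3761  0.038 ] psi -2.6925 tilt [ 7.e-04 -6.e-04 -1.e+00] grip 0.0149 F [0.  0.  5.3] q [ 0.98  0.77 -0.66  1.71  0.6   0.87  2.07] reach 0.008
yaw tool -0.0005
shift now cm [-0.03 -0.02 -0.  ]  shift after yaw cm [-0.03 -0.02 -0.  ]
```

Emit:
carry_out(
  series="0 0 0 0 0.05; 0 0 -0.5 0 0.05; 0 0 -1 0 0.05; 0 0 -2 0 0.05; 0 0 -3 0 0.05; 0 0 -3 0 0.05; 0 0 -3 0 0.05; 0 0 -3 0 0.05",
  grip_force=90,
)

```text
clock: 26.92
tcp_pos: [0.5353, -0.3756, 0.1946]
orientation: [-0.7, 3.062, -0.001]
contact_force: [0.9, -0.9, -3.2]
grip_width: 0.0144
```

```bash
python3 go.py .4994 .1917 .26 2.955; python3 - <<'E'
from h import *
d=eyes.grab_frame('scene'); save(d,'scene12f.png'); cv2.imwrite(f'pics/scene12.png',cv2.resize(d['color'][70:220,370:530],None,fx=4,fy=4,interpolation=cv2.INTER_CUBIC))
E
```

```text
clock 26.93 p [ 0.5353 -0.3756  0.1946] psi -2.692 tilt [ 8.e-04 -5.e-04 -1.e+00] grip 0.0144 F [ 0.9 -0.9 -3.2] q [ 1.04  0.6  -0.77  1.61  0.45  1.11  2.18] reach 0.008
yaw tool 0.6361
shift now cm [-21.42  52.65  -6.57]  shift after yaw cm [14.05 55.08 -6.54]
```

View pics/scene12.png

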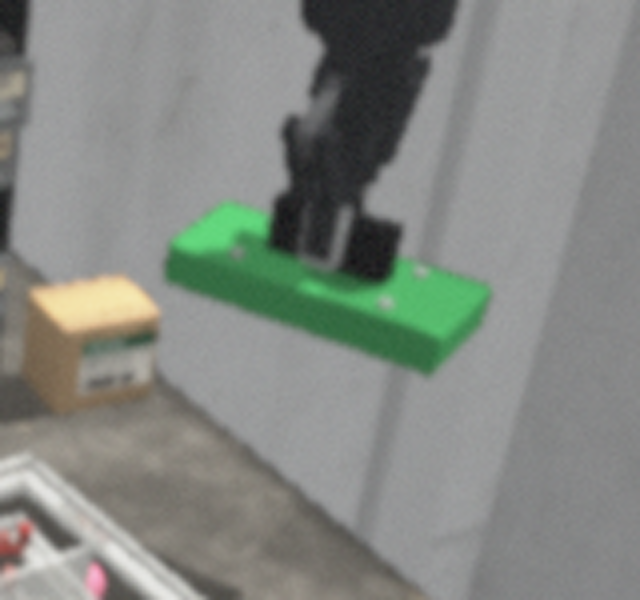

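Emit:
carry_out(
  series="0 0 -3 0 0.05; -0.4 1 -3 0 0.05; -0.8 2 -0.6 0 0.05; -1.3 3.2 0 0 0.05; -1.7 4.2 0 0 0.05; -1.8 4.4 0 0 0.05; -1.8 4.4 0 0 0.05; -1.8 4.4 0 0 0.05",
)

```text
clock: 27.98
tcp_pos: [0.5178, -0.1188, 0.2573]
orientation: [0.701, -3.061, -0.001]
contact_force: [0.8, -0.1, -3.2]
grip_width: 0.0144
```

Emit:
carry_out(
  series="-1.8 4.4 0 0 0.05; -1.8 4.4 0 0 0.05; -1.8 4.4 0 0 0.05; -1.8 4.4 0 0 0.05; -1.7 4.2 0 0 0.05; -1.3 3.2 0 0 0.05; -0.9 2.2 0 0 0.05; -0.4 1 0 0 0.05",
)

```text
clock: 28.98
tcp_pos: [0.4985, 0.1843, 0.2575]
orientation: [0.705, -3.06, -0.0]
contact_force: [-0.2, -0.9, -4.1]
grip_width: 0.0143
```

```bash
python3 go.py .4994 .1917 .26 2.955
```

```text
clock 28.98 p [0.4985 0.1843 0.2575] psi -2.6887 tilt [-1.3e-03 -2.0e-04 -1.0e+00] grip 0.0143 F [-0.2 -0.9 -4.1] q [ 0.32  0.38 -0.99  1.83  0.35  1.12  1.24] reach 0.008
yaw tool 0.6395
shift now cm [-0.4   0.62 -0.25]  shift after yaw cm [ 0.05  0.74 -0.25]
```

Emit:
carry_out(
  series="0 0 0 0.1 0.05; 0 0 0 0.13 0.05; 0 0 0 0.14 0.05; 0 0 0 0.14 0.05; 0 0 0 0.09 0.05; 0 0 0 0.04 0.05; 0 0.7 0 0 0.05; 0 0 0 0 0.05",
)

```text
clock: 29.98
tcp_pos: [0.5016, 0.1901, 0.2583]
orientation: [-0.296, -3.127, -0.001]
contact_force: [0.2, -0.7, -4.2]
grip_width: 0.0145
```

```bash
python3 go.py .4994 .1917 .12 2.955
```

```text
clock 29.98 p [0.5016 0.1901 0.2583] psi 2.9528 tilt [-1.e-04  6.e-04 -1.e+00] grip 0.0145 F [ 0.2 -0.7 -4.2] q [ 0.22  0.34 -0.85  1.82  0.29  1.11  0.64] reach 0.008
yaw tool -0.0022
shift now cm [ 0.24  0.11 13.83]  shift after yaw cm [ 0.25  0.12 13.83]
```

Emit:
carry_out(
  series="0.2 0.1 2 -0.002 0.05; 0 0 3 0 0.05; 0 0 3.5 0 0.05; 0 0 3 0 0.05; 0 0 2 0 0.05; 0 0 1 0 0.05; 0 0 0 0 0.05; 0 0 0 0 0.05",
)

```text
clock: 30.98
tcp_pos: [0.5007, 0.1911, 0.1143]
orientation: [0.296, 3.126, 0.001]
contact_force: [0.9, 0.4, -2.5]
grip_width: 0.0145
```

```bash
python3 go.py .4994 .1917 .080 2.955; python3 - <<'E'
from h import *
d=eyes.grab_frame('scene'); save(d,'scene13f.png'); cv2.imwrite(f'pics/scene13.png',cv2.resize(d['color'][190:330,130:290],None,fx=4,fy=4,interpolation=cv2.INTER_CUBIC))
d=eyes.grab_frame('top');save(d,'top13f.png'); cv2.imwrite(f'pics/top13.png',cv2.resize(d['color'][170:270,155:275],None,fx=5,fy=5,interpolation=cv2.INTER_CUBIC))
E
```

```text
clock 30.98 p [0.5007 0.1911 0.1143] psi 2.9528 tilt [ 1.7e-03  7.0e-04 -1.0e+00] grip 0.0145 F [ 0.9  0.4 -2.5] q [ 0.11  0.52 -0.75  1.96  0.47  0.84  0.48] reach 0.008
yaw tool -0.0022
shift now cm [0.15 0.03 3.43]  shift after yaw cm [0.14 0.04 3.43]
```

View pics/scene13.png

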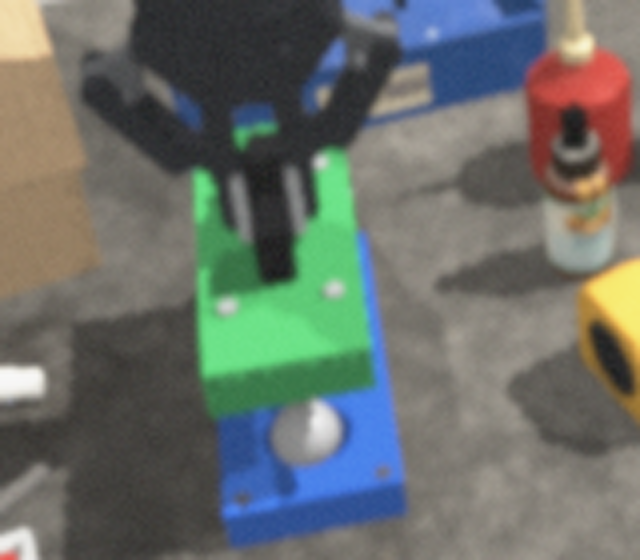

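View pics/top13.png

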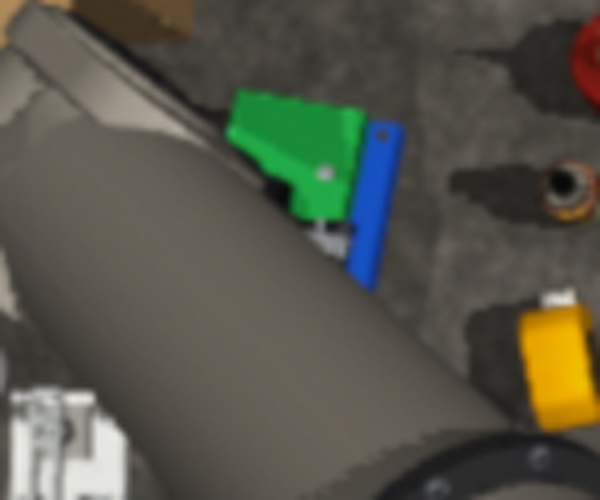

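```bash
cat > ov.py <<'E'
from h import *
import sys
c=np.load('cal.npz'); S=dict(intrinsics=c['SK'],R=c['SR'],t=c['St']); T=dict(intrinsics=c['TK'],R=c['TR'],t=c['Tt'])
def wire(d,img,off,f,x,y,a,z0,sx,sy,sz,col):
    R=np.array([[np.cos(a),-np.sin(a)],[np.sin(a),np.cos(a)]]); P={}
    for i in(-1,1):
        for j in(-1,1):
            for k in(0,1): P[i,j,k]=np.round((proj(d,np.r_[R@[i*sx/2,j*sy/2]+[x,y],z0+k*sz])-off+.5)*f-.5).astype(int)
    for p in P:
        for q in P:
            if sum(u!=v for u,v in zip(p,q))==1 and p<q: cv2.line(img,P[p].tolist(),P[q].tolist(),col,1,cv2.LINE_AA)
def run(n,src,x0,y0,x1,y1,f,cov,out,car=(.4994,.1917)):
    d=S if n=='s' else T
    im=cv2.resize(cv2.imread(src)[y0:y1,x0:x1],None,fx=f,fy=f,interpolation=cv2.INTER_CUBIC); o=np.array([x0,y0])
    wire(d,im,o,f,*cov,.068,.158,.026,(0,0,255)); wire(d,im,o,f,*car,-.187-np.pi/2,0,.076,.166,.022,(0,255,255)); cv2.imwrite(out,im)
E
python3 - <<'E'
from ov import *
p=(.5007,.1911,2.9528-np.pi/2,.0763)
run('s','pics/scene13f.png',160,210,250,330,5,p,'pics/ovs.png'); run('t','pics/top13f.png',175,175,255,265,7,p,'pics/ovt.png')
E
```

```text
(no output)
```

View pics/ovs.png

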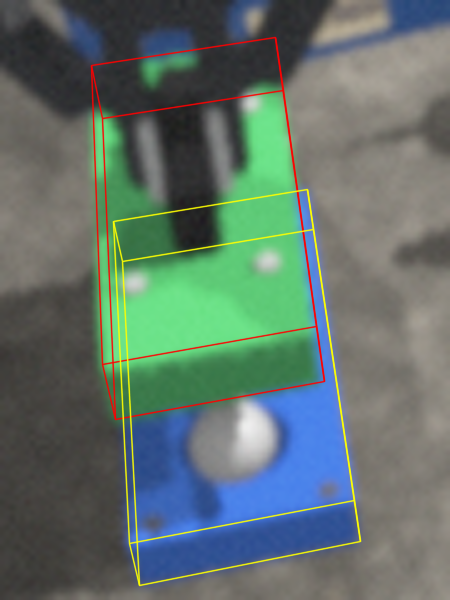

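View pics/ovt.png

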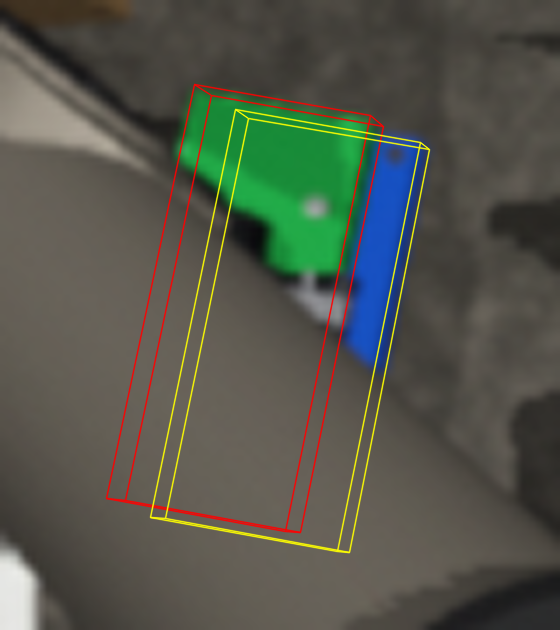

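```bash
cat > fit2.py <<'E'
from h import *
from scipy.optimize import minimize
from scipy.spatial.transform import Rotation as Ro
c=np.load('cal.npz'); S=dict(intrinsics=c['SK'],R=c['SR'],t=c['St']); U=4
def fitcov(src,p0,z0,cut):
    im=cv2.resize(cv2.imread(src),None,fx=U,fy=U,interpolation=cv2.INTER_CUBIC)
    m=cv2.inRange(cv2.cvtColor(im,cv2.COLOR_BGR2HSV),(50,100,30),(85,255,255)); m[:cut*U]=0; m[:,:150*U]=0; m[:,260*U:]=0
    m=cv2.morphologyEx(m,cv2.MORPH_OPEN,np.ones((5,5))); cs,_=cv2.findContours(m,cv2.RETR_EXTERNAL,cv2.CHAIN_APPROX_NONE)
    h=cv2.convexHull(np.vstack([k for k in cs if cv2.contourArea(k)>200])); m=np.zeros_like(m); cv2.fillConvexPoly(m,h,255)
    def cost(p):
        x,y,a=p; R=np.array([[np.cos(a),-np.sin(a)],[np.sin(a),np.cos(a)]])
        q=np.array([proj(S,np.r_[R@[i*.034,j*.079]+[x,y],z0+k*.026]) for i in(-1,1) for j in(-1,1) for k in(0,1)])
        hh=cv2.convexHull(np.round(((q+.5)*U-.5)*64).astype(np.int32)); o=np.zeros_like(m); cv2.fillConvexPoly(o,hh,255,cv2.LINE_8,6); o[:cut*U]=0
        return 1-cv2.countNonZero(m&o)/cv2.countNonZero(m|o)
    p0=np.array(p0); s=[p0+np.array(v) for v in ([0,0,0],[.006,0,0],[0,.006,0],[0,0,.05])]
    o=minimize(cost,p0,method='Nelder-Mead',options=dict(initial_simplex=s,xatol=1e-4,fatol=1e-5)); return o.x,o.fun
E
python3 - <<'E'
from fit2 import *
for cut in (232,240,250):
  for dz in (-.002,0,.002):
    x,f=fitcov('pics/scene13f.png',(.5007,.1911,2.9528-np.pi/2),.0763+dz,cut); print(cut,dz,np.round(x,4),round(x[2]+np.pi/2,4),round(f,4))
E
```

```text
232 -0.002 [0.5024 0.192  1.3767] 2.9475 0.0135
232 0 [0.5005 0.1922 1.3779] 2.9487 0.0154
232 0.002 [0.4988 0.1924 1.3822] 2.953 0.0178
240 -0.002 [0.5022 0.192  1.3756] 2.9464 0.0147
240 0 [0.5004 0.1922 1.3779] 2.9487 0.0169
240 0.002 [0.4986 0.1924 1.3825] 2.9533 0.0192
250 -0.002 [0.5025 0.1925 1.385 ] 2.9558 0.021
250 0 [0.5006 0.1929 1.391 ] 2.9618 0.0228
250 0.002 [0.4987 0.1931 1.3928] 2.9636 0.025
```

Emit:
carry_out(
  series="0.1 0 1 0 0.05; 0 0 1 0 0.05; 0 0 0.9 0 0.05; 0 0 0.5 0 0.05; 0 0 0 0 0.05; 0 0 0 0 0.05; 0 0 0 0 0.05",
)

```text
clock: 31.95
tcp_pos: [0.4993, 0.191, 0.0796]
orientation: [0.296, 3.127, 0.0]
contact_force: [-0.4, 0.4, -3.1]
grip_width: 0.0145
```

```bash
python3 go.py .4996 .1912 .080 2.953; python3 - <<'E'
from h import *
d=eyes.grab_frame('scene'); save(d,'scene14f.png'); d=eyes.grab_frame('top');save(d,'top14f.png')
from fit2 import *
o=r.get_obs(); p=o['tcp_pos']
for cut in (242,250): 
    x,f=fitcov('pics/scene14f.png',(p[0],p[1],2.953-np.pi/2),p[2]-.038,cut); print(cut,np.round(x,4),round(x[2]+np.pi/2,4),round(f,4))
from ov import run
q=(*x,p[2]-.038); run('s','pics/scene14f.png',150,210,250,330,5,q,'pics/ovs2.png'); run('t','pics/top14f.png',175,175,255,265,6,q,'pics/ovt2.png')
E
```

```text
clock 31.95 p [0.4993 0.191  0.0796] psi 2.9528 tilt [ 7.e-04  2.e-04 -1.e+00] grip 0.0145 F [-0.4  0.4 -3.1] q [ 0.08  0.57 -0.72  1.98  0.52  0.78  0.44] reach 0.008
yaw tool -0.0002
shift now cm [-0.03  0.03 -0.04]  shift after yaw cm [-0.03  0.03 -0.04]
242 [0.4991 0.1924 1.3771] 2.9479 0.0588
250 [0.4991 0.1924 1.3787] 2.9495 0.015
```

View pics/ovs2.png

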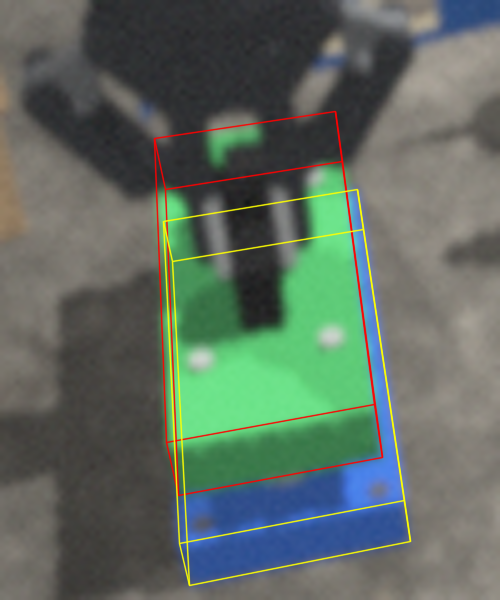

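View pics/ovt2.png

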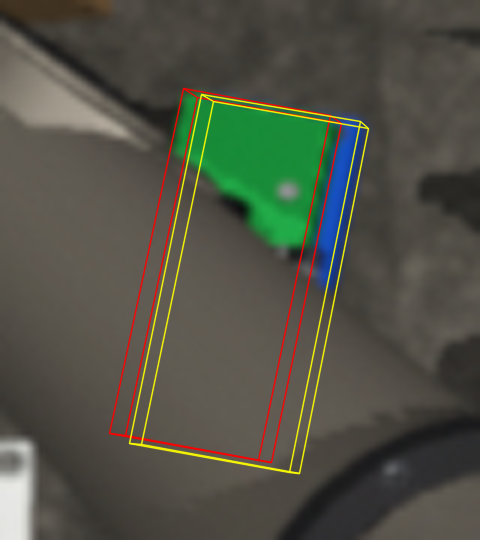

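View pics/scene14f.png

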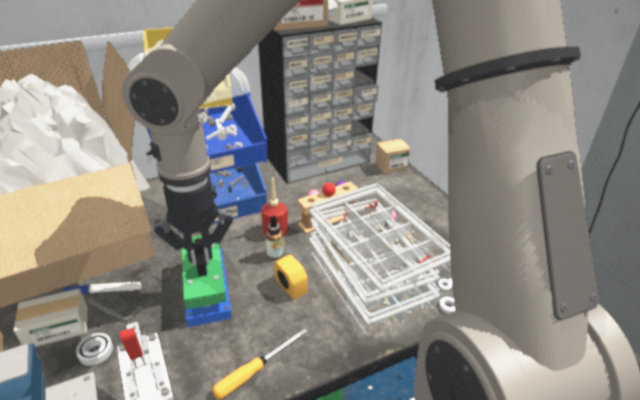

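```bash
python3 - <<'E'
from h import *
print(r.hand_in())
E
```

```text
the job is handed in; nothing more can be done
None
```

The job is done and handed in at about 32 s of the 72 s. `hand_in` gave no verdict, so the checks below are my own.

- **Balls:** The steel balls from the right and left seats went into well1 and well0. The camera showed both seated before the cover went on. Ball_c is still in well2, and the red ball is still in its middle seat.
- **Cover:** I gripped it by the black bar at 90 N, lifted it clear and carried it at a lower-edge height of about 22 cm, above everything on its path. It is now held level over the carrier.
    - **Height:** The lower edge is about 19.6 mm above the carrier top, worked out from the arm's position, with no contact force beyond the cover's weight.
    - **Alignment:** The last camera fit puts the cover at (0.499, 0.192), within about 1 mm of the carrier centre and 0.01 rad of its length.
- **Bystanders:** The oil can, tape measure and bottle showed no visible movement in the last picture.

**Less certain:** The arm hid most of the cover from the top camera at the end, so the last alignment fit rests mainly on the scene camera. The earlier separate fits of the carrier from the two cameras agreed to about 1 mm in position and 0.02 rad in angle. While closing on each ball, the gripper felt about 6 N upward, which went away when it lifted.

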